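# Load the sample box and close its stayed hood

### The arm

A 6-joint arm with a two-finger parallel gripper is mounted at the origin on a cart in front of the work surface, level with it; the furniture and walls round the work are solid. World frame = base frame: x ahead of the robot, y to its left, z up, the work surface at z = 0. Lengths are in mm, angles in rad, forces in N, time in s.
With the tool pointing down it reaches from about 275 to 1000 mm from the base axis. Payload 8.4 kg.
Tool frame: the origin (TCP) lies at the very end of the fingers, on their centre line; the grasp point (between the pads) lies 19 mm behind it (r.tcp_to_grasp is the distance from the TCP to the grasp point, in mm); z points along the fingers, y is the line along which they close (so a half turn about z gives the same grasp; the last joint's range is limited). The gripper opens to 85 mm and grips with 20 to 120 N. Pads are 22 mm wide; open, the fingers measure 114 mm over their backs; the gripper's body (76 mm by 85 mm) begins 54 mm behind the grasp point. The pads swing forward as they close: fully open they stand 13 mm farther back than shut.
Start: joints at [1.202, 0.353, 1.633, -0, 1.155, -0.002], TCP at [224.143, 583.428, 231.281] pointing down, gripper open.
Joint ranges: [-2.63, 2.63], [-0.92, 2.1], [0.06, 2.66], [-1.3, 4.44], [0, 2.69], [-3.02, 3.02]. Speed limits (rad/s): [2.22, 2.22, 2.79, 3.14, 3.14, 3.14].

### API

Orientations are given as [roll, pitch, yaw] about the fixed x, y, z axes, in that order (R = Rz(yaw) Ry(pitch) Rx(roll)).
In Python, from rig import r gives the robot as it stands. The module is installed in compiled form; this text tells all that it offers.
- The arm moves only by the tool play_rows, never from a script. Its argument "rows" is a list of rows, each an object with "dp": the shift along the tool's x, y, z in units of 40 mm (1.0 is 40 mm), a list of three; "turn": the turn, a rotation vector about the tool's x, y, z in units of 6 degrees (1.0 is 6 degrees), a list of three; "fingers": the closure, from 0 (fully open) to 1 (shut). In form: [{"dp": [tx, ty, tz], "turn": [wx, wy, wz], "fingers": fingers}, ...]. A call has 1 to 5 rows; each row shifts and turns the commanded pose from where the row before left it, along the tool's axes as they then stand; what a row does not reach is not made up. A row lasts 1/12 s, in which the tool goes at most 41.7 mm and 7.16 degrees, less where a joint would pass 70% of its speed; a pose out of reach is approached as far as the arm can. A call is refused whole if a number of a shift passes 1 or a number of a turn 1, either way. A call with a gripper value outside its range is refused whole. The fingers move at their own pace and stop on an object; "force" is the grip in N (left out, the last holds). Time passes only in rows, so rows that do not move let the fingers close. It gives the time, the measured TCP pose, the force, the opening and the grip force at its end, in the units of the state.
- r.sense(): the state, without advancing time (a new reading comes with each control period).
- r.grab_frame(name): name is "scene" or "side" or "wrist"; returns a dict with "pixels" (400x640x3 uint8, red, green, blue), "fx", "fy", "cx", "cy" (pixels), "pose" (4x4, takes a point from camera to world coordinates). Camera axes: x right, y down, z forward; pixel columns grow to the right and rows downward; lengths in mm; the calibration is good to about 2 mm. A picture is of the moment at which its call begins. There is no depth.
- r.sign_off(): hands the job in; it is judged then, once.
The state is a dict: "clock": time; "qpos": joint angles; "qvel": joint speeds; "joint_efforts": joint torques, N m; "eef_pos": TCP position; "tcp_rot": TCP orientation; "contact_force": force on the tool from outside, world axes, zero at the start; "wrist_torque": the same for the moment, N m; "opening": opening from 0.0 (shut) to 1.0 (fully open); "grasp_force": force on a finger pad.
Only numpy, scipy, OpenCV 4.12 (cv2) and the standard library are available. Lean on these libraries where they do the work, as an engineer would, in place of code of your own. Each camera call takes 0.05 s, during which the arm holds its last target. There are 200 camera calls.

### The job

Stand the two capped vials upright on the floor of the open front bay of the grey sample box. Then break the locked folding stay that props the hood by pushing its knuckle down, and lower the hood gently, never letting it drop, until it is fully shut. Leave everything else on the bench where it stands.

Things in the scene. Friction and masses are not known exactly. Their poses are not given: they have to be found in the camera images.
- sample_box: grey open-topped box, outside 165 (x) x 220 (y) x 85 mm high, walls 6 mm, fixed to the bench; origin under its centre, x points to its rear (hinge) side, y to its left, z up. Inner floor 10 mm above the bench. The rear half holds a fixed white slotted cartridge, top 56 mm above the bench; in front of it a thin plate 39 mm high, front face at x = +2 mm. The open bay in front spans x = -76 to +2 mm and y = -104 to +104 mm. The folding stay is on the right (-y) side
- bay_center (a point): centre of the bay's floor, 10 mm above the bench, with the box's axes: box x = -38 mm, y = 0
- vial_1: white capped vial, 25 mm across, 56 mm high, 20 to 30 g, standing loose on the bench; origin at the centre of its underside, z along its length
- vial_2: same as vial_1, another vial
- hood_handle (a point): centre of the steel bar of the hood's bow handle: round bar 10 mm thick and 80 mm long, parallel to the box's y, on the hood's centre line and in the plane of the hood, 210 mm from the hinge axis and 45 mm beyond the hood's front edge (fingers fit between). With the hood open it is the highest point of the hood; shut, it stands out in front of the box, 90 mm above the bench
- hood_hinge (a point): middle of the hood's hinge axis, which lies along the box's y at the top of the rear wall (box x = +82.5 mm, 90 mm above the bench)
- hood (a joint): hood angle, rad: 0 shut, grows as it opens; starts at 1.38 held by the locked stay. The hood is a flat grey plate 163 x 222 x 8 mm, 0.45 kg. Its hinge is stiff enough to leave it standing above about 0.95 rad once the stay is broken; lower than about 0.85 rad it drops and slams unless held, so keep hold of the handle to the end. Gentle means well under 1.5 rad/s (0.3 m/s at the handle); let go only when it is shut
- stay_tab (a point): middle of the black thumb tab at the stay's knuckle: a pin 15 mm thick and 30 mm long along the box's y, sticking out to the right (-y) of the stay (centre at box y = -143 mm). It moves on a circle of radius 73 mm round stay_foot, which descends and moves a little towards the box's rear as the stay breaks. Moderate pressing (under 15 N) breaks it
- stay_foot (a point): lower pivot of the stay, on the right side wall of the box (box x = -57.5 mm, y = -122 mm, 90 mm above the bench)
- stay_knuckle (a joint): knuckle angle between the two links, rad: 0 fully folded (hood shut), 2.22 straight, 2.38 (start) locked just past straight with the knuckle up. While it is above 2.22 the hood cannot be lowered; straight is passed when the tab is 5 mm lower than at the start; 33 mm lower it reads 1.35 and the hood has sunk to 1.2 and stays; over 50 mm lower the hood would drop. Stay and hood then move together
- beaker: grey-white beaker, 69 mm across, 83 mm high, bystander; origin under its centre
- wash_bottle: white wash bottle with blue cap and bent spout, 65 x 105 mm, 209 mm high, bystander; origin at its underside, body centre about 20 mm along its y

How it is judged (in metres and radians):
On the way, in this order (a step that is already met when the one before it is completed fails the run):
1. both vials stand upright on the floor of the box's front bay, hood still propped (x of vial_1 in the frame of sample_box between -0.075 and 0 m and y of vial_1 in the frame of sample_box between -0.104 and 0.104 m and height (world z) of each of vial_1, vial_2 below 0.018 m and angle between each of vial_1, vial_2's own z axis and vertical below 0.15 rad and x of vial_2 in the frame of sample_box between -0.075 and 0 m and y of vial_2 in the frame of sample_box between -0.104 and 0.104 m and value of joint stay_knuckle above 2.2203 rad), for 0.2 s.
2. the stay is broken at its knuckle (folded well past straight) with the hood still up (value of joint stay_knuckle below 2.0203 rad and value of joint hood above 0.8 rad), for 0.1 s.
At the end, for the whole second after the job is handed in: the hood is shut (under 0.035 rad, 7 mm at the handle) and both vials stand at rest, upright within 0.15 rad, on the floor of the box's front bay (x of vial_1 in the frame of sample_box between -0.075 and 0 m and y of vial_1 in the frame of sample_box between -0.104 and 0.104 m and height (world z) of each of vial_1, vial_2 below 0.018 m and angle between each of vial_1, vial_2's own z axis and vertical below 0.15 rad and x of vial_2 in the frame of sample_box between -0.075 and 0 m and y of vial_2 in the frame of sample_box between -0.104 and 0.104 m and value of joint hood below 0.035 rad and linear speed of each of vial_1, vial_2 below 0.02 m/s); the robot touches nothing.
It fails at once if the hood, once below 0.7 rad, moves down faster than 1.8 rad/s (dropped or slammed) (value of joint hood below 0.7 rad and velocity of joint hood below -1.8 rad/s).
It fails at once if a bystander is shifted by more than 40 mm (distance of any of beaker, wash_bottle from where it was at the start of the episode above 0.04 m).
It also fails if it takes over 72 s, if anything falls off the work surface, if the arm or the gripper's body presses on something with over 40 N, if the wrist force passes 120 N, or if a joint passes its speed limit or range.

## Working session

There is one attempt and no reset: what is moved stays moved. The work goes in short steps, Python scripts to look and compute and a tool call to move; the robot and the scene stay as the last step left them, time stands still between calls to the robot, and variables do not carry over. Pictures are saved under pics/ and viewed, at most 10 in all, crops included, and the job is handed in when it is done.

Besides the shell and the picture viewer there is one more tool, called as name([rows], argument=value, ...), one row to a line, values as JSON. play_rows: Moves the arm, as the interface text tells. Its arguments: {"type":"object","properties":{"rows":{"type":"array"},"force":{"type":"number"}},"required":["rows"]}

```bash
mkdir -p pics; python3 - <<'E'
from rig import r
import cv2,json,numpy as np
for n in ("scene","side"):
    f=r.grab_frame(n); cv2.imwrite(f"pics/{n}0.png",f["pixels"][:,:,::-1])
    print(n,f["fx"],f["fy"],f["cx"],f["cy"],np.round(f["pose"],4).tolist())
    np.savez(f"pics/{n}0.npz",K=[f["fx"],f["fy"],f["cx"],f["cy"]],T=f["pose"])
print(r.sense(), r.tcp_to_grasp)
E
```

```text
scene 439.5101667892864 439.5101667892864 328.76763386763537 203.5535196848816 [[0.5493, -0.6464, 0.5295, 38.6938], [-0.8355, -0.435, 0.3357, -453.7949], [0.0133, -0.6268, -0.779, 802.7558], [0.0, 0.0, 0.0, 1.0]]
side 386.2566266253138 386.2566266253138 314.48918918178646 197.43738799518164 [[0.874, -0.2705, 0.4036, 135.1012], [-0.4858, -0.47, 0.737, -841.648], [-0.0097, -0.8402, -0.5422, 591.1083], [0.0, 0.0, 0.0, 1.0]]
{'clock': 0.1, 'qpos': array([ 1.20161256e+00,  3.53613734e-01,  1.63402418e+00, -1.05284004e-05,
        1.15520438e+00, -2.41058773e-03]), 'qvel': array([ 0.00070574, -0.00213212, -0.00258098,  0.00050499, -0.00091517,
       -0.00013795]), 'joint_efforts': array([-1.44862905e-03, -6.06356478e+01, -3.42819500e+01,  2.90243946e-06,
        4.07349231e-03, -4.79823115e-06]), 'eef_pos': array([223.98951395, 583.04497186, 230.63021953]), 'tcp_rot': array([-3.14034300e+00,  6.61449986e-06,  2.77482374e+00]), 'contact_force': array([ 0.77499477,  0.98207143, -0.25784393]), 'wrist_torque': array([ 0.00810562, -0.00228385,  0.00091631]), 'grasp_force': 0.0, 'opening': 1.0025105990912375} 18.700000000000003
```

View pics/scene0.png

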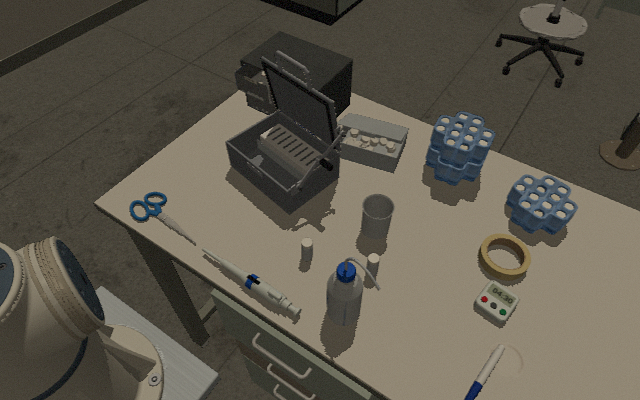

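View pics/side0.png

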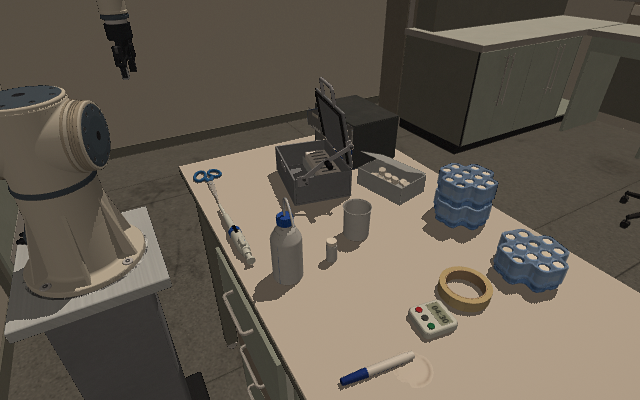

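The scene view shows the box around (285,160) with its hood propped open and the black tab near (327,163). The vials are at (307,252) and (373,266), the beaker at (376,217) and the wash bottle at (344,293). I'll enlarge both areas.

```bash
python3 - <<'E'
import cv2,numpy as np
a=cv2.imread("pics/scene0.png")
def crop(a,x,y,w,h,s): 
    c=cv2.resize(a[y:y+h,x:x+w],None,fx=s,fy=s,interpolation=cv2.INTER_CUBIC); c=cv2.convertScaleAbs(c,alpha=1.5,beta=15)
    for i in range(0,w,20): cv2.putText(c,str(x+i),(i*s,10),0,.35,(0,255,255)); cv2.line(c,(i*s,0),(i*s,h*s),(0,120,120),1)
    for i in range(0,h,20): cv2.putText(c,str(y+i),(0,i*s+10),0,.35,(0,255,255)); cv2.line(c,(0,i*s),(w*s,i*s),(0,120,120),1)
    return c
cv2.imwrite("pics/c1.png",crop(a,220,40,140,100*17//10//1 if 0 else 100,5)) if 0 else None
cv2.imwrite("pics/c1.png",crop(a,220,95,130,115,5))
cv2.imwrite("pics/c2.png",crop(a,285,190,115,115,5))
b=cv2.imread("pics/side0.png")
cv2.imwrite("pics/c3.png",crop(b,265,70,120,135,4))
E
```

```text
(no output)
```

View pics/c1.png

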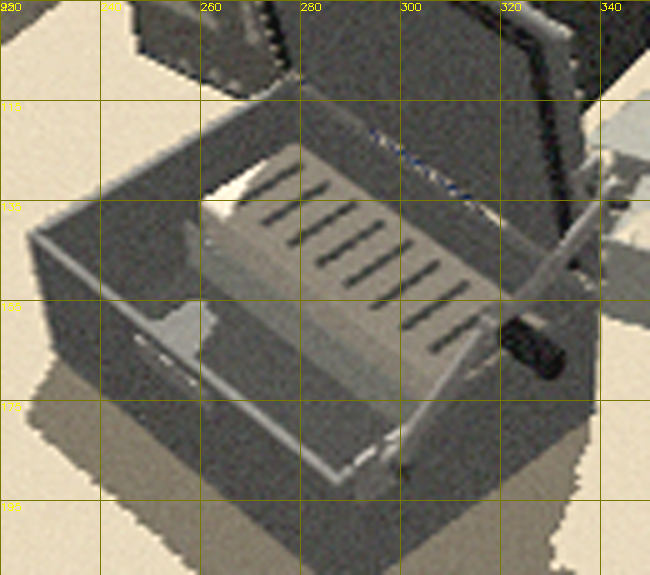

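View pics/c2.png

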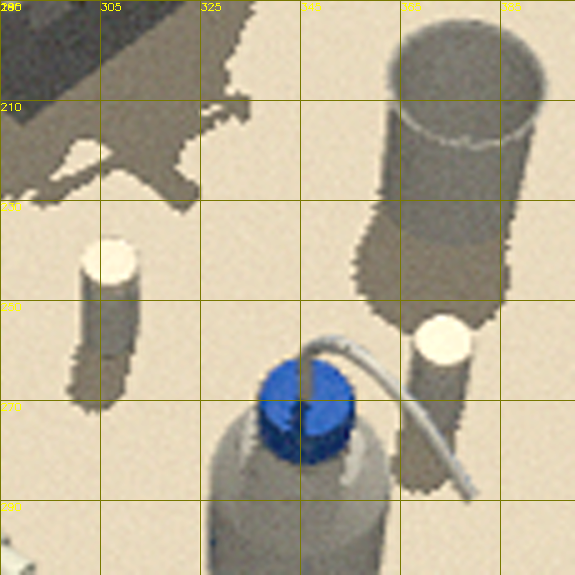

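View pics/c3.png

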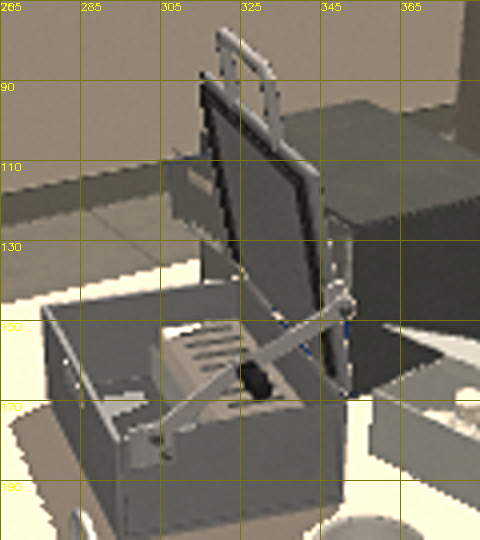

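The crops give box top corners in the scene view at FL (227,141.6), FR (287.4,191.4) and RL (278.6,110.6), with the tab end at (330.6,167.4). The vial cap centres are (306.8,242) and (373.6,257.6), and the wash-bottle spout passes over vial B. I'll fit the poses from these.

```bash
cat > h.py <<'E'
import numpy as np
from scipy.optimize import least_squares
def cam(n): d=np.load(f"pics/{n}0.npz"); return d["K"],d["T"]
def proj(n,P):
    K,T=cam(n); p=(np.asarray(P,float)-T[:3,3])@T[:3,:3]; return np.stack([K[0]*p[...,0]/p[...,2]+K[2],K[1]*p[...,1]/p[...,2]+K[3]],-1)
def ray(n,u,v,z):
    K,T=cam(n); d=T[:3,:3]@[(u-K[2])/K[0],(v-K[3])/K[1],1]; return T[:3,3]+d*(z-T[2,3])/d[2]
def b2w(b,P):
    P=np.asarray(P,float); c,s=np.cos(b[2]),np.sin(b[2]); return np.stack([b[0]+c*P[...,0]-s*P[...,1],b[1]+s*P[...,0]+c*P[...,1],P[...,2]],-1)
E
python3 - <<'E'
from h import *
O=[("scene",(-82.5,110,85),(227,141.6)),("scene",(-82.5,-110,85),(287.4,191.4)),("scene",(82.5,110,85),(278.6,110.6)),
("scene",(-82.5,110,0),(231.4,166)),("scene",(82.5,-110,0),(338,178.6)),
("side",(-82.5,110,85),(275.8,147)),("side",(-82.5,-110,85),(295.5,180)),("side",(82.5,110,85),(324.5,140.5)),("side",(82.5,-110,0),(350.8,195.5))]
def res(b): return np.concatenate([proj(n,b2w(b,P))-uv for n,P,uv in O])
c0=ray("scene",285,160,50)
best=min((least_squares(res,[c0[0],c0[1],y],loss="soft_l1") for y in np.arange(0,6.3,.7)),key=lambda s:s.cost)
print(best.x,best.cost); print(best.fun.round(1).reshape(-1,2).tolist()); b=best.x
vs=[]
for n,u,v,z in [("scene",306.8,242,56),("scene",373.6,257.6,56),("side",331.5,239.5,56),("scene",378.2,206.4,83),("scene",346,266,185)]:
    p=ray(n,u,v,z); print(n,p.round(1))
# handle, tab
th=1.38; pts={"handle":(82.5-210*np.cos(th),0,90+210*np.sin(th))}
for dy in(-40,40): print("bar",proj("side",b2w(b,(82.5-210*np.cos(th),dy,90+210*np.sin(th)))).round(1),"obs (332,87),(320,78)")
# tab by triangulation on y=-158 outer end, in both views
def rt(q): P=b2w(b,(q[0],-158,q[1])); return np.concatenate([proj("scene",P)-(330.6,167.4),proj("side",P)-(329.5,166.3)])
s=least_squares(rt,[0,130]); print("tab box xz",s.x,s.fun.round(1), "r",np.hypot(s.x[0]+57.5,s.x[1]-90), "world",b2w(b,(s.x[0],-143,s.x[1])))
print("bay",b2w(b,[(-38,0,10),(-38,50,10),(-38,-50,10)]).round(1), "foot",b2w(b,(-57.5,-122,90)))
E
```

```text
[607.39738539  36.85930219 -19.04821604] 7.868343021270813
[[-1.5, -0.4], [0.7, 0.5], [-0.2, -1.0], [-0.2, 0.2], [2.1, -0.3], [-0.9, -1.2], [-1.9, 0.3], [1.4, -2.0], [0.4, 1.3]]
scene [ 437.4 -150.1   56. ]
scene [ 480.8 -281.7   56. ]
side [ 483.3 -281.    56. ]
scene [ 579.4 -233.8   83. ]
scene [ 365.7 -282.1  185. ]
bar [331.   86.8] obs (332,87),(320,78)
bar [321.   78.4] obs (332,87),(320,78)
tab box xz [ -1.92053491 136.85044157] [ 0.3  0.1 -0.2 -0.1] r 72.6914081212458 world [ 577.29271832 -102.94912915  136.85044157]
bay [[570.1  44.4  10. ]
 [580.   93.4  10. ]
 [560.3  -4.7  10. ]] foot [526.95087184 -71.39321952  90.        ]
```

```bash
cat >> h.py <<'E'
def plan(tx,ty,tz,yaw,n=None,pitch=None):
    """rows from the measured pose to target; R = Rz(yaw)Rx(pi) tilted by pitch about world direction of tool y"""
    from rig import r
    from scipy.spatial.transform import Rotation as Ro
    s=r.sense(); R0=Ro.from_euler('xyz',s["tcp_rot"]); R1=Ro.from_euler('xyz',[np.pi,0,yaw])
    if pitch: R1=R1*Ro.from_rotvec([0,pitch,0])
    d=R0.inv().apply(np.array([tx,ty,tz])-s["eef_pos"]); rv=np.degrees((R0.inv()*R1).as_rotvec())/6
    print("now",s["eef_pos"].round(1),s["tcp_rot"].round(3),"F",s["contact_force"].round(1),"open",round(s["opening"],2),"t",round(s["clock"],2))
    print("tool shift /40:",(d/40).round(2),"turn/6deg:",rv.round(2))
E
python3 - <<'E'
from h import *
import cv2
b=cv2.imread("pics/side0.png")
x,y,w,h,s=255,180,110,110,5
c=cv2.resize(b[y:y+h,x:x+w],None,fx=s,fy=s,interpolation=cv2.INTER_CUBIC); c=cv2.convertScaleAbs(c,alpha=1.5,beta=15)
for i in range(0,w,20): cv2.putText(c,str(x+i),(i*s,10),0,.35,(0,0,255)); cv2.putText(c,str(y+i),(0,i*s+10),0,.35,(0,0,255))
cv2.imwrite("pics/c4.png",c)
for u,v in[(378.5,289),(350,258.5)]:
  for z in (140,170,200): print(u,z,ray("scene",u,v,z).round(0), proj("side",ray("scene",u,v,z)).round(0))
plan(437,-150,130,2.943)
E
```

```text
378.5 140 [ 382. -338.  140.] [301. 238.]
378.5 170 [ 367. -344.  170.] [295. 229.]
378.5 200 [ 351. -349.  200.] [287. 220.]
350 140 [ 406. -267.  140.] [296. 215.]
350 170 [ 390. -276.  170.] [290. 207.]
350 200 [ 373. -284.  200.] [283. 199.]
now [224.  583.  230.6] [-3.14   0.     2.775] F [ 0.8  1.  -0.3] open 1.0 t 0.1
tool shift /40: [-11.54 -15.19   2.53] turn/6deg: [-0.01 -0.   -1.61]
```

View pics/c4.png

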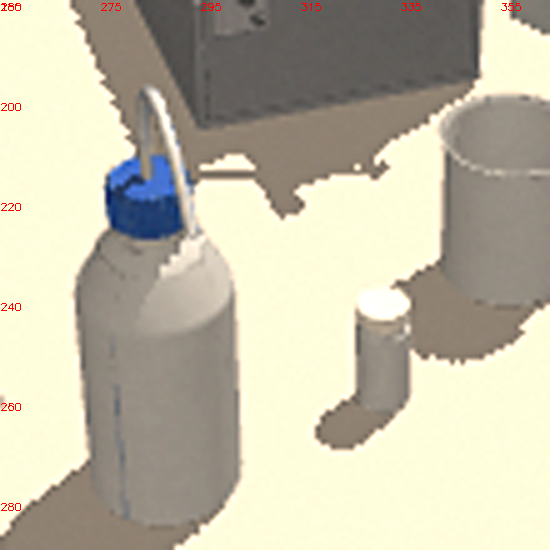

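The spout tip lies at about (365,-344,175) and points away from vial B, so there's clearance. First move: go above vial A.

play_rows([
  {"dp": [0, 0, 0], "turn": [0, 0, -0.8], "fingers": 0},
  {"dp": [0, 0, 0], "turn": [0, 0, -0.8], "fingers": 0},
  {"dp": [-0.44, -0.84, 0.12], "turn": [0, 0, 0], "fingers": 0},
  {"dp": [-0.44, -0.84, 0.12], "turn": [0, 0, 0], "fingers": 0},
  {"dp": [-0.44, -0.84, 0.12], "turn": [0, 0, 0], "fingers": 0},
], force=30)

```text
clock: 0.52
eef_pos: [255.8, 472.8, 216.1]
tcp_rot: [-3.141, -0.0, 2.944]
contact_force: [0.6, -0.3, 0.4]
opening: 0.998
grasp_force: 0.0
```

play_rows([
  {"dp": [-0.44, -0.84, 0.12], "turn": [0, 0, 0], "fingers": 0},
  {"dp": [-0.44, -0.84, 0.12], "turn": [0, 0, 0], "fingers": 0},
  {"dp": [-0.44, -0.84, 0.12], "turn": [0, 0, 0], "fingers": 0},
  {"dp": [-0.44, -0.84, 0.12], "turn": [0, 0, 0], "fingers": 0},
  {"dp": [-0.44, -0.84, 0.12], "turn": [0, 0, 0], "fingers": 0},
])

```text
clock: 0.93
eef_pos: [308.8, 290.3, 192.6]
tcp_rot: [-3.141, 0.0, 2.943]
contact_force: [1.1, 0.7, -1.0]
opening: 0.999
grasp_force: 0.0
```

play_rows([
  {"dp": [-0.44, -0.84, 0.12], "turn": [0, 0, 0], "fingers": 0},
  {"dp": [-0.44, -0.84, 0.12], "turn": [0, 0, 0], "fingers": 0},
  {"dp": [-0.44, -0.84, 0.12], "turn": [0, 0, 0], "fingers": 0},
  {"dp": [-0.44, -0.84, 0.12], "turn": [0, 0, 0], "fingers": 0},
  {"dp": [-0.44, -0.84, 0.12], "turn": [0, 0, 0], "fingers": 0},
])

```text
clock: 1.35
eef_pos: [361.9, 108.2, 168.7]
tcp_rot: [3.141, 0.0, 2.943]
contact_force: [0.7, 0.5, 0.4]
opening: 0.997
grasp_force: 0.0
```

play_rows([
  {"dp": [-0.44, -0.84, 0.12], "turn": [0, 0, 0], "fingers": 0},
  {"dp": [-0.44, -0.84, 0.12], "turn": [0, 0, 0], "fingers": 0},
  {"dp": [-0.44, -0.84, 0.12], "turn": [0, 0, 0], "fingers": 0},
  {"dp": [-0.44, -0.84, 0.12], "turn": [0, 0, 0], "fingers": 0},
  {"dp": [0, 0, 0], "turn": [0, 0, 0], "fingers": 0},
])

```text
clock: 1.77
eef_pos: [405.8, -40.8, 149.3]
tcp_rot: [-3.14, 0.001, 2.938]
contact_force: [-0.2, 0.8, 0.1]
opening: 0.999
grasp_force: 0.0
```

```bash
python3 -c "
from h import *
plan(437.4,-150.1,110,2.943)"
```

```text
now [405.8 -40.8 149.3] [-3.140e+00  1.000e-03  2.938e+00] F [-0.2  0.8  0.1] open 1.0 t 1.77
tool shift /40: [-1.33 -2.51  0.99] turn/6deg: [-0.01  0.01 -0.05]
```

play_rows([
  {"dp": [-0.44, -0.84, 0.2], "turn": [0, 0, 0], "fingers": 0},
  {"dp": [-0.44, -0.84, 0.2], "turn": [0, 0, 0], "fingers": 0},
  {"dp": [-0.45, -0.84, 0.2], "turn": [0, 0, 0], "fingers": 0},
  {"dp": [0, 0, 0.6], "turn": [0, 0, 0], "fingers": 0},
  {"dp": [0, 0, 0.6], "turn": [0, 0, 0], "fingers": 0},
])

```text
clock: 2.18
eef_pos: [438.0, -147.2, 77.5]
tcp_rot: [-3.141, 0.003, 2.939]
contact_force: [0.1, 0.7, -0.6]
opening: 1.0
grasp_force: 0.0
```

play_rows([
  {"dp": [0, 0, 0.6], "turn": [0, 0, 0], "fingers": 0},
  {"dp": [0, 0, 0.6], "turn": [0, 0, 0], "fingers": 0},
  {"dp": [0, 0, 0.36], "turn": [0, 0, 0], "fingers": 0},
  {"dp": [0, 0, 0], "turn": [0, 0, 0], "fingers": 0.4},
  {"dp": [0, 0, 0], "turn": [0, 0, 0], "fingers": 0.4},
])

```text
clock: 2.6
eef_pos: [435.9, -144.6, 14.8]
tcp_rot: [3.141, -0.002, 2.942]
contact_force: [-0.4, -0.8, 0.3]
opening: 0.746
grasp_force: 0.0
```

play_rows([
  {"dp": [0, 0, 0], "turn": [0, 0, 0], "fingers": 0.6},
  {"dp": [0, 0, 0], "turn": [0, 0, 0], "fingers": 0.7},
  {"dp": [0, 0, 0], "turn": [0, 0, 0], "fingers": 0.8},
  {"dp": [0, 0, 0], "turn": [0, 0, 0], "fingers": 0.9},
  {"dp": [0, 0, 0], "turn": [0, 0, 0], "fingers": 1},
])

```text
clock: 3.02
eef_pos: [437.4, -145.3, 16.4]
tcp_rot: [-3.141, 0.002, 2.942]
contact_force: [-1.1, -0.1, 6.8]
opening: 0.272
grasp_force: 30.4
```

```bash
python3 -c "
from h import *
b=[607.4,36.86,-0.1986]
plan(*b2w(b,(-38,-40,135)),2.943)
from rig import r; import cv2
f=r.grab_frame('wrist'); cv2.imwrite('pics/w1.png',f['pixels'][:,:,::-1])
print(r.sense()['grasp_force'])"
```

```text
now [ 437.4 -145.3   16.4] [-3.141e+00  2.000e-03  2.942e+00] F [-1.1 -0.1  6.8] open 0.27 t 3.02
tool shift /40: [-2.32  4.3  -2.96] turn/6deg: [-0.    0.02 -0.01]
30.368249662501512
```

play_rows([
  {"dp": [0, 0, -0.6], "turn": [0, 0, 0], "fingers": 1},
  {"dp": [0, 0, -0.8], "turn": [0, 0, 0], "fingers": 1},
  {"dp": [0, 0.1, -0.8], "turn": [0, 0, 0], "fingers": 1},
  {"dp": [0, 0.6, -0.7], "turn": [0, 0, 0], "fingers": 1},
  {"dp": [0, 0.9, -0.1], "turn": [0, 0, 0], "fingers": 1},
])

```text
clock: 3.48
eef_pos: [452.1, -83.7, 140.5]
tcp_rot: [-3.141, 0.009, 2.939]
contact_force: [2.6, -0.1, 0.4]
opening: 0.271
grasp_force: 29.6
```

play_rows([
  {"dp": [0, 0.9, 0], "turn": [0, 0, 0], "fingers": 1},
  {"dp": [0, 0.9, 0], "turn": [0, 0, 0], "fingers": 1},
  {"dp": [-0.6, 0.6, 0], "turn": [0, 0, 0], "fingers": 1},
  {"dp": [-0.8, 0.3, 0], "turn": [0, 0, 0], "fingers": 1},
  {"dp": [-0.6, 0, 0], "turn": [0, 0, 0], "fingers": 1},
])

```text
clock: 3.9
eef_pos: [551.7, 10.3, 136.6]
tcp_rot: [3.14, 0.003, 2.945]
contact_force: [-0.2, 0.3, 0.2]
opening: 0.268
grasp_force: 29.6
```

play_rows([
  {"dp": [-0.3, 0, 0], "turn": [0, 0, 0], "fingers": 1},
  {"dp": [0, 0, 0], "turn": [0, 0, 0], "fingers": 1},
])

```text
clock: 4.07
eef_pos: [563.7, 5.4, 136.2]
tcp_rot: [3.141, 0.003, 2.943]
contact_force: [-0.2, 0.4, -0.7]
opening: 0.271
grasp_force: 29.6
```

```bash
python3 -c "
from h import *
b=[607.4,36.86,-0.1986]
plan(*b2w(b,(-38,-40,28)),2.943)
from rig import r; import cv2
f=r.grab_frame('scene'); cv2.imwrite('pics/s1.png',f['pixels'][:,:,::-1])
cv2.imwrite('pics/s1c.png',cv2.resize(f['pixels'][80:280,200:420,::-1],None,fx=3,fy=3))
print(r.sense()['grasp_force'])"
```

```text
now [563.7   5.4 136.2] [3.141e+00 3.000e-03 2.943e+00] F [-0.2  0.4 -0.7] open 0.27 t 4.07
tool shift /40: [ 0.04 -0.02  2.7 ] turn/6deg: [ 0.01  0.03 -0.  ]
29.629249591530424
```

View pics/s1c.png

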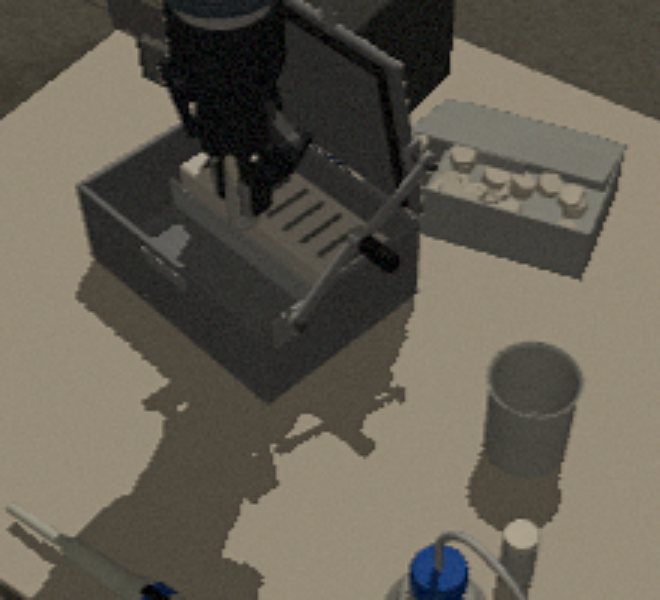

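The gripped vial hangs upright over the bay at around (240,210) in the crop. I'll descend now.

play_rows([
  {"dp": [0.05, 0, 0.5], "turn": [0, 0, 0], "fingers": 1},
  {"dp": [0, 0, 0.6], "turn": [0, 0, 0], "fingers": 1},
  {"dp": [0, 0, 0.6], "turn": [0, 0, 0], "fingers": 1},
  {"dp": [0, 0, 0.5], "turn": [0, 0, 0], "fingers": 1},
  {"dp": [0, 0, 0.3], "turn": [0, 0, 0], "fingers": 1},
])

```text
clock: 4.53
eef_pos: [556.3, 5.7, 33.7]
tcp_rot: [-3.141, -0.003, 2.942]
contact_force: [-0.5, 0.1, -1.2]
opening: 0.272
grasp_force: 29.6
```

play_rows([
  {"dp": [0, 0, 0.1], "turn": [0, 0, 0], "fingers": 1},
  {"dp": [0, 0, 0.05], "turn": [0, 0, 0], "fingers": 1},
  {"dp": [0, 0, 0], "turn": [0, 0, 0], "fingers": 1},
])

```text
clock: 4.78
eef_pos: [558.9, 5.7, 29.8]
tcp_rot: [3.142, 0.0, 2.942]
contact_force: [0.3, 0.4, 0.1]
opening: 0.272
grasp_force: 29.6
```

play_rows([
  {"dp": [0, 0, 0.05], "turn": [0, 0, 0], "fingers": 1},
  {"dp": [0, 0, 0.04], "turn": [0, 0, 0], "fingers": 1},
  {"dp": [0, 0, 0], "turn": [0, 0, 0], "fingers": 1},
])

```text
clock: 5.03
eef_pos: [559.6, 5.8, 26.5]
tcp_rot: [3.141, 0.002, 2.942]
contact_force: [0.4, -0.2, 2.5]
opening: 0.27
grasp_force: 29.9
```

play_rows([
  {"dp": [0, 0, 0.02], "turn": [0, 0, 0], "fingers": 1},
  {"dp": [0, 0, 0.01], "turn": [0, 0, 0], "fingers": 1},
  {"dp": [0, 0, 0], "turn": [0, 0, 0], "fingers": 1},
])

```text
clock: 5.28
eef_pos: [559.7, 5.7, 26.4]
tcp_rot: [3.141, 0.002, 2.942]
contact_force: [-4.4, -0.8, 18.2]
opening: 0.271
grasp_force: 31.8
```

play_rows([
  {"dp": [0, 0, -0.03], "turn": [0, 0, 0], "fingers": 0.6},
  {"dp": [0, 0, 0], "turn": [0, 0, 0], "fingers": 0.4},
  {"dp": [0, 0, 0], "turn": [0, 0, 0], "fingers": 0.3},
  {"dp": [0, 0, 0], "turn": [0, 0, 0], "fingers": 0.2},
  {"dp": [0, 0, -0.3], "turn": [0, 0, 0], "fingers": 0.2},
])

```text
clock: 5.7
eef_pos: [558.2, 7.8, 36.0]
tcp_rot: [3.14, -0.002, 2.942]
contact_force: [-0.4, -0.4, -0.6]
opening: 0.798
grasp_force: 0.0
```

play_rows([
  {"dp": [0, 0, -0.6], "turn": [0, 0, 0], "fingers": 0.2},
  {"dp": [0, 0, -0.8], "turn": [0, 0, 0], "fingers": 0.2},
  {"dp": [0, 0, -0.9], "turn": [0, 0, 0], "fingers": 0.2},
  {"dp": [0.8, 0, -0.2], "turn": [0, 0, 0], "fingers": 0},
  {"dp": [0.9, 0, 0], "turn": [0, 0, 0], "fingers": 0},
])

```text
clock: 6.12
eef_pos: [495.3, 19.2, 140.6]
tcp_rot: [3.14, 0.007, 2.942]
contact_force: [-1.3, 0.7, -0.5]
opening: 1.002
grasp_force: 0.0
```

play_rows([
  {"dp": [0.8, 0, 0], "turn": [0, 0, 0], "fingers": 0},
  {"dp": [0, 0, 0], "turn": [0, 0, 0], "fingers": 0},
])

```text
clock: 6.28
eef_pos: [454.0, 26.0, 136.8]
tcp_rot: [-3.14, -0.006, 2.943]
contact_force: [-0.2, -0.3, -1.5]
opening: 1.0
grasp_force: 0.0
```

```bash
python3 -c "
from h import *
plan(482,-281.4,150,2.943)
from rig import r; import cv2
f=r.grab_frame('scene'); cv2.imwrite('pics/s2c.png',cv2.resize(f['pixels'][80:280,200:420,::-1],None,fx=3,fy=3))"
```

```text
now [454.   26.  136.8] [-3.14  -0.006  2.943] F [-0.2 -0.3 -1.5] open 1.0 t 6.28
tool shift /40: [-2.2  -7.4  -0.33] turn/6deg: [-0.01 -0.06 -0.  ]
```

View pics/s2c.png

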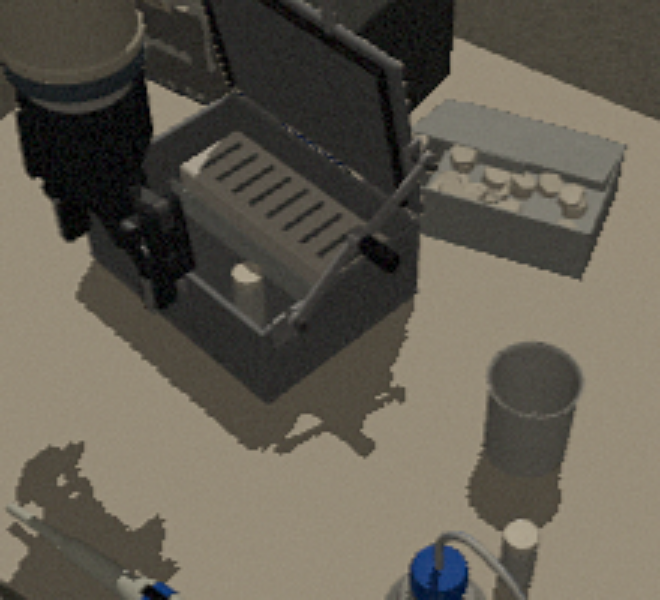

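Vial A stands in the bay, with its cap at crop (245,270). Next is vial B.

play_rows([
  {"dp": [-0.27, -0.92, -0.05], "turn": [0, 0, 0], "fingers": 0},
  {"dp": [-0.27, -0.92, -0.05], "turn": [0, 0, 0], "fingers": 0},
  {"dp": [-0.27, -0.92, -0.05], "turn": [0, 0, 0], "fingers": 0},
  {"dp": [-0.27, -0.92, -0.05], "turn": [0, 0, 0], "fingers": 0},
  {"dp": [-0.27, -0.92, -0.05], "turn": [0, 0, 0], "fingers": 0},
])

```text
clock: 6.75
eef_pos: [478.1, -167.8, 147.8]
tcp_rot: [-3.141, 0.001, 2.943]
contact_force: [1.0, 0.2, 0.1]
opening: 1.002
grasp_force: 0.0
```

play_rows([
  {"dp": [-0.27, -0.92, -0.05], "turn": [0, 0, 0], "fingers": 0},
  {"dp": [-0.3, -0.92, 0], "turn": [0, 0, 0], "fingers": 0},
  {"dp": [-0.3, -0.85, 0], "turn": [0, 0, 0], "fingers": 0},
  {"dp": [0, 0, 0], "turn": [0, 0, 0], "fingers": 0},
  {"dp": [0, 0, 0], "turn": [0, 0, 0], "fingers": 0},
])

```text
clock: 7.17
eef_pos: [490.7, -280.2, 149.3]
tcp_rot: [-3.141, 0.0, 2.939]
contact_force: [-0.5, 0.4, -0.7]
opening: 0.999
grasp_force: 0.0
```

```bash
python3 -c "
from h import *
plan(482,-281.4,16,2.943)"
```

```text
now [ 490.7 -280.2  149.3] [-3.141  0.     2.939] F [-0.5  0.4 -0.7] open 1.0 t 7.17
tool shift /40: [ 0.21 -0.07  3.33] turn/6deg: [-0.    0.   -0.04]
```

play_rows([
  {"dp": [0.2, -0.07, 0.3], "turn": [0, 0, 0], "fingers": 0},
  {"dp": [0, 0, 0.6], "turn": [0, 0, 0], "fingers": 0},
  {"dp": [0, 0, 0.6], "turn": [0, 0, 0], "fingers": 0},
  {"dp": [0, 0, 0.6], "turn": [0, 0, 0], "fingers": 0},
  {"dp": [0, 0, 0.6], "turn": [0, 0, 0], "fingers": 0},
])

```text
clock: 7.58
eef_pos: [481.9, -278.0, 40.6]
tcp_rot: [3.141, -0.0, 2.943]
contact_force: [-0.4, 0.3, -0.0]
opening: 0.998
grasp_force: 0.0
```

play_rows([
  {"dp": [0, 0, 0.4], "turn": [0, 0, 0], "fingers": 0},
  {"dp": [0, 0, 0.2], "turn": [0, 0, 0], "fingers": 0},
  {"dp": [0, 0, 0], "turn": [0, 0, 0], "fingers": 0.2},
  {"dp": [0, 0, 0], "turn": [0, 0, 0], "fingers": 0.4},
  {"dp": [0, 0, 0], "turn": [0, 0, 0], "fingers": 0.5},
])

```text
clock: 8.0
eef_pos: [482.6, -279.1, 18.7]
tcp_rot: [-3.141, 0.001, 2.943]
contact_force: [0.1, -0.4, -0.1]
opening: 0.607
grasp_force: 0.0
```

play_rows([
  {"dp": [0, 0, 0], "turn": [0, 0, 0], "fingers": 0.6},
  {"dp": [0, 0, 0], "turn": [0, 0, 0], "fingers": 0.7},
  {"dp": [0, 0, 0], "turn": [0, 0, 0], "fingers": 0.8},
  {"dp": [0, 0, 0], "turn": [0, 0, 0], "fingers": 0.9},
  {"dp": [0, 0, 0], "turn": [0, 0, 0], "fingers": 1},
])

```text
clock: 8.42
eef_pos: [482.4, -279.4, 18.8]
tcp_rot: [-3.141, 0.002, 2.942]
contact_force: [-0.5, 1.7, 6.6]
opening: 0.267
grasp_force: 29.5
```

```bash
python3 -c "
from h import *
b=[607.4,36.86,-0.1986]
plan(*b2w(b,(-40,40,137)),2.943)
from rig import r; print(r.sense()['grasp_force'])"
```

```text
now [ 482.4 -279.4   18.8] [-3.141e+00  2.000e-03  2.942e+00] F [-0.5  1.7  6.6] open 0.27 t 8.42
tool shift /40: [-0.5   9.37 -2.96] turn/6deg: [-0.    0.02 -0.01]
29.508887635156498
```

play_rows([
  {"dp": [0, 0, -0.6], "turn": [0, 0, 0], "fingers": 1},
  {"dp": [0, 0, -0.8], "turn": [0, 0, 0], "fingers": 1},
  {"dp": [0, 0.1, -0.8], "turn": [0, 0, 0], "fingers": 1},
  {"dp": [0, 0.4, -0.8], "turn": [0, 0, 0], "fingers": 1},
  {"dp": [0.1, 0.9, -0.2], "turn": [0, 0, 0], "fingers": 1},
])

```text
clock: 8.83
eef_pos: [492.0, -226.6, 151.1]
tcp_rot: [-3.139, 0.009, 2.94]
contact_force: [2.2, -0.1, 0.4]
opening: 0.264
grasp_force: 29.6
```

play_rows([
  {"dp": [0.3, 0.9, -0.1], "turn": [0, 0, 0], "fingers": 1},
  {"dp": [0.4, 0.9, 0], "turn": [0, 0, 0], "fingers": 1},
  {"dp": [0.4, 0.9, 0], "turn": [0, 0, 0], "fingers": 1},
  {"dp": [0.1, 0.9, 0], "turn": [0, 0, 0], "fingers": 1},
  {"dp": [0, 0.9, 0], "turn": [0, 0, 0], "fingers": 1},
])

```text
clock: 9.25
eef_pos: [476.0, -35.8, 150.2]
tcp_rot: [-3.142, -0.0, 2.942]
contact_force: [1.4, 0.0, 0.9]
opening: 0.266
grasp_force: 29.6
```

play_rows([
  {"dp": [0, 0.9, 0], "turn": [0, 0, 0], "fingers": 1},
  {"dp": [0, 0.9, 0], "turn": [0, 0, 0], "fingers": 1},
  {"dp": [-0.2, 0.9, 0], "turn": [0, 0, 0], "fingers": 1},
  {"dp": [-0.6, 0.7, 0.1], "turn": [0, 0, 0], "fingers": 1},
  {"dp": [-0.8, 0.1, 0.1], "turn": [0, 0, 0], "fingers": 1},
])

```text
clock: 9.67
eef_pos: [568.3, 91.7, 142.4]
tcp_rot: [3.14, 0.001, 2.946]
contact_force: [-0.6, -0.1, 0.1]
opening: 0.266
grasp_force: 29.6
```

play_rows([
  {"dp": [-0.2, 0, 0.1], "turn": [0, 0, 0], "fingers": 1},
  {"dp": [0, 0, 0], "turn": [0, 0, 0], "fingers": 1},
  {"dp": [0, 0, 0], "turn": [0, 0, 0], "fingers": 1},
])

```text
clock: 9.92
eef_pos: [574.9, 85.2, 137.2]
tcp_rot: [-3.141, -0.002, 2.942]
contact_force: [-0.4, 1.0, 0.1]
opening: 0.265
grasp_force: 29.6
```

```bash
python3 -c "
from h import *
b=[607.4,36.86,-0.1986]
plan(*b2w(b,(-40,40,31)),2.943)"
```

```text
now [574.9  85.2 137.2] [-3.141e+00 -2.000e-03  2.942e+00] F [-0.4  1.   0.1] open 0.26 t 9.92
tool shift /40: [-0.04 -0.02  2.66] turn/6deg: [-0.01 -0.02 -0.01]
```

play_rows([
  {"dp": [0, 0, 0.5], "turn": [0, 0, 0], "fingers": 1},
  {"dp": [0, 0, 0.6], "turn": [0, 0, 0], "fingers": 1},
  {"dp": [0, 0, 0.6], "turn": [0, 0, 0], "fingers": 1},
  {"dp": [0, 0, 0.6], "turn": [0, 0, 0], "fingers": 1},
  {"dp": [0, 0, 0.3], "turn": [0, 0, 0], "fingers": 1},
])

```text
clock: 10.33
eef_pos: [572.9, 84.7, 31.8]
tcp_rot: [-3.14, -0.003, 2.941]
contact_force: [-0.7, -0.1, -0.1]
opening: 0.264
grasp_force: 29.6
```

play_rows([
  {"dp": [0, 0, 0.03], "turn": [0, 0, 0], "fingers": 1},
  {"dp": [0, 0, 0.03], "turn": [0, 0, 0], "fingers": 1},
  {"dp": [0, 0, 0.02], "turn": [0, 0, 0], "fingers": 1},
  {"dp": [0, 0, 0], "turn": [0, 0, 0], "fingers": 1},
  {"dp": [0, 0, 0], "turn": [0, 0, 0], "fingers": 1},
])

```text
clock: 10.75
eef_pos: [576.5, 85.7, 31.7]
tcp_rot: [3.141, 0.002, 2.942]
contact_force: [-0.2, -1.0, -0.7]
opening: 0.262
grasp_force: 29.6
```

play_rows([
  {"dp": [0, 0, 0.04], "turn": [0, 0, 0], "fingers": 1},
  {"dp": [0, 0, 0.03], "turn": [0, 0, 0], "fingers": 1},
  {"dp": [0, 0, 0.01], "turn": [0, 0, 0], "fingers": 1},
  {"dp": [0, 0, 0], "turn": [0, 0, 0], "fingers": 1},
])

```text
clock: 11.08
eef_pos: [576.4, 85.7, 28.7]
tcp_rot: [3.141, 0.001, 2.942]
contact_force: [-2.5, -0.5, 13.0]
opening: 0.261
grasp_force: 31.0
```

Contact made. Release and withdraw to the front.

play_rows([
  {"dp": [0, 0, -0.03], "turn": [0, 0, 0], "fingers": 0.6},
  {"dp": [0, 0, 0], "turn": [0, 0, 0], "fingers": 0.4},
  {"dp": [0, 0, 0], "turn": [0, 0, 0], "fingers": 0.3},
  {"dp": [0, 0, 0], "turn": [0, 0, 0], "fingers": 0.2},
  {"dp": [0, 0, -0.3], "turn": [0, 0, 0], "fingers": 0.2},
])

```text
clock: 11.5
eef_pos: [573.4, 84.3, 38.3]
tcp_rot: [-3.139, -0.005, 2.942]
contact_force: [0.2, -0.4, 0.2]
opening: 0.802
grasp_force: 0.0
```

play_rows([
  {"dp": [0, 0, -0.6], "turn": [0, 0, 0], "fingers": 0.2},
  {"dp": [0, 0, -0.8], "turn": [0, 0, 0], "fingers": 0.2},
  {"dp": [0, 0, -0.9], "turn": [0, 0, 0], "fingers": 0.2},
  {"dp": [0.7, 0, -0.6], "turn": [0, 0, 0], "fingers": 0.4},
  {"dp": [0.8, 0, -0.5], "turn": [0, 0, 0], "fingers": 0.6},
])

```text
clock: 11.92
eef_pos: [518.6, 97.6, 178.8]
tcp_rot: [3.14, 0.004, 2.941]
contact_force: [-0.5, 0.7, -0.5]
opening: 0.531
grasp_force: 0.0
```

play_rows([
  {"dp": [0.8, 0, 0], "turn": [-0.6, 0, 0], "fingers": 0.8},
  {"dp": [0.4, 0, 0], "turn": [-0.9, 0, 0], "fingers": 1},
  {"dp": [0, -0.6, 0], "turn": [-0.9, 0, 0], "fingers": 1},
  {"dp": [0, -0.9, 0], "turn": [-0.93, 0, 0], "fingers": 1},
  {"dp": [0, 0, 0], "turn": [0, 0, 0], "fingers": 1},
])

```text
clock: 12.33
eef_pos: [458.5, 54.3, 165.0]
tcp_rot: [2.823, -0.004, 2.941]
contact_force: [-0.5, -0.0, -0.7]
opening: 0.002
grasp_force: 0.0
```

```bash
sed -i 's/pitch=None/pitch=None,roll=None/; s/^    if pitch: .*/&\n    if roll: R1=R1*Ro.from_rotvec([np.radians(roll),0,0])/' h.py; python3 -c "
from h import *
b=[607.4,36.86,-0.1986]
plan(*b2w(b,(-110,-185,200)),2.943,roll=-20)
from rig import r; import cv2
f=r.grab_frame('scene'); cv2.imwrite('pics/s3c.png',cv2.resize(f['pixels'][80:280,200:420,::-1],None,fx=3,fy=3))"
```

```text
now [458.5  54.3 165. ] [ 2.823 -0.004  2.941] F [-0.5 -0.  -0.7] open 0.0 t 12.33
tool shift /40: [-0.99 -3.82 -2.19] turn/6deg: [-0.29 -0.03 -0.03]
```

View pics/s3c.png

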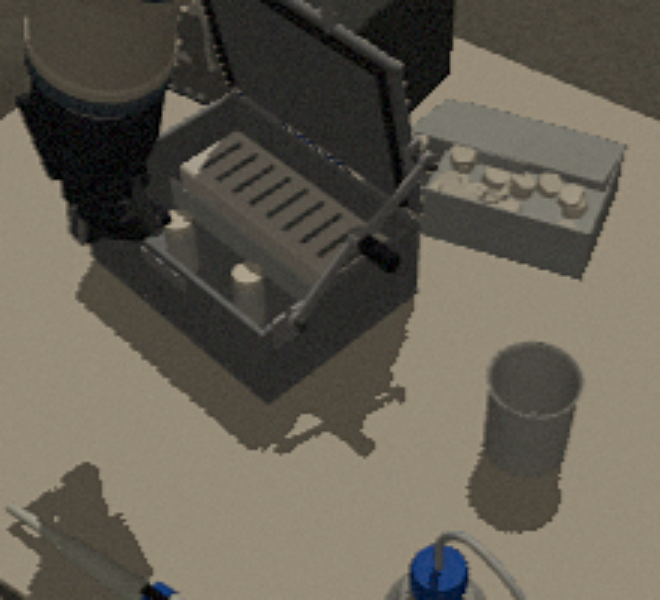

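Both vials stand in the bay, with caps at crop (178,218) and (245,270). Now to the stay tab.

play_rows([
  {"dp": [-0.1, -0.76, -0.44], "turn": [-0.3, 0, 0], "fingers": 1},
  {"dp": [-0.2, -0.78, -0.42], "turn": [0, 0, 0], "fingers": 1},
  {"dp": [-0.2, -0.78, -0.42], "turn": [0, 0, 0], "fingers": 1},
  {"dp": [-0.2, -0.78, -0.42], "turn": [0, 0, 0], "fingers": 1},
  {"dp": [-0.2, -0.78, -0.42], "turn": [0, 0, 0], "fingers": 1},
])

```text
clock: 12.8
eef_pos: [461.5, -119.5, 194.3]
tcp_rot: [2.795, -0.005, 2.944]
contact_force: [0.9, -0.0, 0.4]
opening: -0.003
grasp_force: 0.0
```

play_rows([
  {"dp": [-0.7, 0, 0], "turn": [0, 0, 0], "fingers": 1},
  {"dp": [-0.8, 0, 0], "turn": [0, 0, 0], "fingers": 1},
  {"dp": [-0.7, 0, 0], "turn": [0, 0, 0], "fingers": 1},
  {"dp": [0, 0, 0], "turn": [0, 0, 0], "fingers": 1},
  {"dp": [0, 0, 0], "turn": [0, 0, 0], "fingers": 1},
])

```text
clock: 13.22
eef_pos: [548.6, -135.0, 193.0]
tcp_rot: [2.795, -0.006, 2.945]
contact_force: [-1.6, -0.1, -0.3]
opening: -0.004
grasp_force: 0.0
```

```bash
python3 -c "
from h import *
b=[607.4,36.86,-0.1986]
plan(*b2w(b,(3,-141,155)),2.943,roll=-20)"
```

```text
now [ 548.6 -135.   193. ] [ 2.795 -0.006  2.945] F [-1.6 -0.1 -0.3] open -0.0 t 13.22
tool shift /40: [-0.68  0.6   1.22] turn/6deg: [-0.02 -0.06  0.  ]
```

play_rows([
  {"dp": [-0.35, 0.2, 0.2], "turn": [0, 0, 0], "fingers": 1},
  {"dp": [-0.33, 0.2, 0.3], "turn": [0, 0, 0], "fingers": 1},
  {"dp": [0, 0.2, 0.4], "turn": [0, 0, 0], "fingers": 1},
  {"dp": [0, 0, 0.3], "turn": [0, 0, 0], "fingers": 1},
  {"dp": [0, 0, 0], "turn": [0, 0, 0], "fingers": 1},
])

```text
clock: 13.63
eef_pos: [580.0, -100.8, 153.5]
tcp_rot: [2.794, -0.009, 2.946]
contact_force: [-0.5, 0.1, -0.7]
opening: -0.0
grasp_force: 0.0
```

```bash
python3 -c "
from h import *
b=[607.4,36.86,-0.1986]
plan(*b2w(b,(3,-141,150)),2.943,roll=-20)
for a in (40.1,34,25,17,11): print(a,-57.5+73*np.cos(np.radians(a)),90+73*np.sin(np.radians(a)))"
```

```text
now [ 580.  -100.8  153.5] [ 2.794 -0.009  2.946] F [-0.5  0.1 -0.7] open -0.0 t 13.63
tool shift /40: [-0.07 -0.05  0.08] turn/6deg: [-0.01 -0.09 -0.  ]
40.1 -1.6607377329544732 137.02102497258122
34 3.019742796518038 130.8210819533645
25 8.660468453675449 120.85113310707106
17 12.310247185301591 111.34313444475978
11 14.158784391679475 103.92905666248777
```

play_rows([
  {"dp": [-0.05, -0.03, 0.09], "turn": [0, 0, 0], "fingers": 1},
  {"dp": [-0.05, -0.03, 0.09], "turn": [0, 0, 0], "fingers": 1},
  {"dp": [-0.03, -0.03, 0.09], "turn": [0, 0, 0], "fingers": 1},
  {"dp": [0, 0, 0], "turn": [0, 0, 0], "fingers": 1},
])

```text
clock: 13.97
eef_pos: [586.6, -104.3, 144.4]
tcp_rot: [2.794, -0.005, 2.943]
contact_force: [-0.1, 0.3, -0.7]
opening: -0.004
grasp_force: 0.0
```

play_rows([
  {"dp": [-0.05, -0.03, 0.09], "turn": [0, 0, 0], "fingers": 1},
  {"dp": [-0.05, -0.03, 0.09], "turn": [0, 0, 0], "fingers": 1},
  {"dp": [0, 0, 0], "turn": [0, 0, 0], "fingers": 1},
])

```text
clock: 14.22
eef_pos: [591.2, -105.0, 137.0]
tcp_rot: [2.794, -0.004, 2.943]
contact_force: [2.0, -0.7, 1.0]
opening: 0.0
grasp_force: 0.9
```

I moved too far toward the rear, so the finger may be slipping off the pin. I'll go up, recentre and press again.

play_rows([
  {"dp": [0, 0.08, -0.22], "turn": [0, 0, 0], "fingers": 1},
  {"dp": [0, 0.13, -0.35], "turn": [0, 0, 0], "fingers": 1},
  {"dp": [0.36, 0, 0], "turn": [0, 0, 0], "fingers": 1},
  {"dp": [0, 0, 0], "turn": [0, 0, 0], "fingers": 1},
  {"dp": [0, 0, 0], "turn": [0, 0, 0], "fingers": 1},
])

```text
clock: 14.63
eef_pos: [576.2, -101.4, 162.2]
tcp_rot: [2.794, -0.005, 2.944]
contact_force: [-0.0, 0.1, 0.1]
opening: -0.001
grasp_force: 0.0
```

```bash
python3 -c "
from h import *
b=[607.4,36.86,-0.1986]
plan(*b2w(b,(-2,-143,148)),2.943,roll=-20)
from rig import r; import cv2
K=r.grab_frame('side');f=K; c=f['pixels'][110:190,290:380,::-1]
c2=r.grab_frame('scene')['pixels'][120:200,280:370,::-1]
cv2.imwrite('pics/x.png',cv2.convertScaleAbs(np.hstack([cv2.resize(q,None,fx=4.4,fy=4.4,interpolation=cv2.INTER_CUBIC) for q in (c,c2)]),alpha=1.8,beta=20))"
```

```text
now [ 576.2 -101.4  162.2] [ 2.794 -0.005  2.944] F [-0.   0.1  0.1] open -0.0 t 14.63
tool shift /40: [-0.03 -0.15  0.32] turn/6deg: [-0.02 -0.04 -0.01]
```

View pics/x.png

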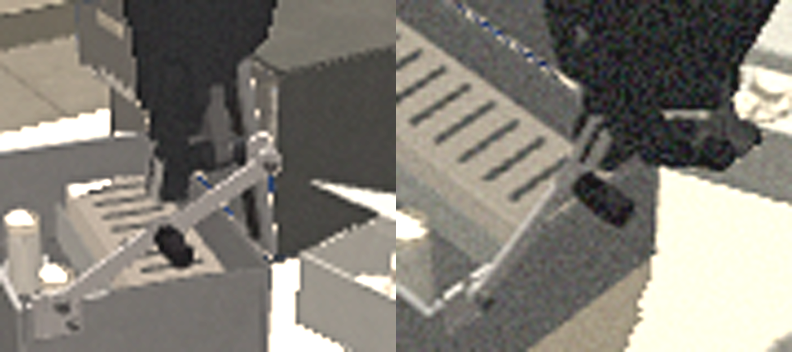

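The crop shows the stay still locked, the pin's outer end at about (180,245) in the left half, and the fingertip at about (172,198) above it. I'll check that numerically.

```bash
python3 -c "
from h import *
from rig import r
b=[607.4,36.86,-0.1986]
p=r.sense()['eef_pos']
print(p,proj('side',p),'obs ~(329,155)',proj('scene',p),'obs ~(327,157)')
for y in (-128,-158): print(proj('side',b2w(b,(-1.7,y,137))),proj('scene',b2w(b,(-1.7,y,137))))
print('obs side pin outer (331,167) inner(326.5,161)  scene outer (331,168) inner(323,161)')
print(b2w([0,0,0],[0,0,0]))
c,s=np.cos(b[2]),np.sin(b[2]); d=p[:2]-np.array(b[:2]); print('tcp in box',c*d[0]+s*d[1],-s*d[0]+c*d[1])"
```

```text
[ 576.80133344 -101.56930914  161.73778806] [326.89499495 154.40528136] obs ~(329,155) [325.24060278 155.23291195] obs ~(327,157)
[325.40321856 160.8212555 ] [320.88469633 160.0507345 ]
[329.35539152 166.12505534] [331.01129179 167.41343775]
obs side pin outer (331,167) inner(326.5,161)  scene outer (331,168) inner(323,161)
[0. 0. 0.]
tcp in box -2.6855182461367804 -141.7453350773884
```

The geometry agrees. Press straight down.

play_rows([
  {"dp": [-0.03, -0.08, 0.1], "turn": [0, 0, 0], "fingers": 1},
  {"dp": [0, -0.05, 0.1], "turn": [0, 0, 0], "fingers": 1},
  {"dp": [0, -0.04, 0.1], "turn": [0, 0, 0], "fingers": 1},
  {"dp": [0, -0.03, 0.09], "turn": [0, 0, 0], "fingers": 1},
  {"dp": [0, 0, 0], "turn": [0, 0, 0], "fingers": 1},
])

```text
clock: 15.15
eef_pos: [576.6, -103.7, 142.9]
tcp_rot: [2.794, -0.007, 2.944]
contact_force: [0.3, -0.3, 0.1]
opening: 0.003
grasp_force: 0.0
```

play_rows([
  {"dp": [0, -0.03, 0.09], "turn": [0, 0, 0], "fingers": 1},
  {"dp": [-0.02, -0.03, 0.09], "turn": [0, 0, 0], "fingers": 1},
  {"dp": [0, 0, 0], "turn": [0, 0, 0], "fingers": 1},
])

```text
clock: 15.4
eef_pos: [578.2, -103.9, 136.1]
tcp_rot: [2.794, -0.005, 2.944]
contact_force: [0.9, -0.7, 0.8]
opening: 0.0
grasp_force: 0.2
```

play_rows([
  {"dp": [0, -0.03, 0.09], "turn": [0, 0, 0], "fingers": 1},
  {"dp": [0, 0, 0], "turn": [0, 0, 0], "fingers": 1},
])

```text
clock: 15.57
eef_pos: [578.4, -103.8, 132.6]
tcp_rot: [2.794, -0.004, 2.944]
contact_force: [1.2, 0.3, 1.1]
opening: -0.0
grasp_force: 0.7
```

```bash
python3 -c "
from h import *
from rig import r
import cv2
s=r.sense();print(s['contact_force'],s['wrist_torque'],s['eef_pos'])
# tab blob (near black) moved? compare side crops vs initial in foot..tab link region
f=r.grab_frame('side')['pixels'][:,:,::-1]; a=cv2.imread('pics/side0.png')
for n,i in (('now',f),('init',a)):
  g=cv2.cvtColor(i,cv2.COLOR_BGR2GRAY)[150:182,318:342]; print(n); print('\n'.join(''.join('#' if v<32 else '+' if v<60 else '.' for v in row) for row in g))
"
```

```text
[1.17380116 0.29640156 1.08600668] [-0.13394144 -0.16165296 -0.03478657] [ 578.36158382 -103.81892752  132.64171113]
now
......+##############+++
......+############+#+++
+++....############+#+++
........########++++#+++
.....++++#######+#####++
+++.....##############++
.......+##############++
......+++#############++
++++...++++###########++
.......#..##############
.......#..############++
.++++.+#..######+.++++++
......++.+######++++++++
......++.+######.+++++++
...++.+..#######..++++++
+........#######...+++++
.........+######....++++
........++######.....+++
.........+######+....+++
..........#######+....++
........+++######......+
....+++....+####+......+
............+##+..++++++
............++.+++++++++
......++++++++++++++++++
.+++++++++++++++++++++++
++++++++++++++++++++++++
++++++++++++++++++++++++
++++++++++++++++++++++++
++++++++++++++++++++++++
++++++++++++++++++++++++
++++++++++++++++++++++++
init
.......++++++++++#.++++.
........++++++++++#++...
+++......++++++++++.....
..........++++++++......
.....++...+++++++.......
+++........++++........+
............+........+#.
......+++...........+++#
++++.+............++++++
................++++++++
........+#+....+++++++++
.++...+####+....++++++++
......######+....+++++++
......########...+++++++
......+#######....++++++
.......+######+....+++++
........#######+....++++
...+.+++#######......+++
..++.....+#####......+++
..........####++++....++
........+++++..........+
....+++................+
..................++++++
............++++++++++++
......++++++++++++++++++
.+++++++++++++++++++++++
++++++++++++++++++++++++
++++++++++++++++++++++++
++++++++++++++++++++++++
++++++++++++++++++++++++
++++++++++++++++++++++++
++++++++++++++++++++++++
```

The tab end has moved down about 3 px, so the stay is giving with only light force. Continue along the arc.

play_rows([
  {"dp": [-0.05, -0.03, 0.09], "turn": [0, 0, 0], "fingers": 1},
  {"dp": [-0.05, -0.03, 0.09], "turn": [0, 0, 0], "fingers": 1},
  {"dp": [-0.04, -0.03, 0.09], "turn": [0, 0, 0], "fingers": 1},
  {"dp": [0, 0, 0], "turn": [0, 0, 0], "fingers": 1},
])

```text
clock: 15.95
eef_pos: [583.6, -104.6, 120.6]
tcp_rot: [2.794, -0.005, 2.944]
contact_force: [0.6, -0.8, 0.4]
opening: 0.003
grasp_force: 0.5
```

```bash
cat > tab.py <<'E'
from h import *
from rig import r
import cv2
f=r.grab_frame('side')['pixels'][:,:,::-1]
b=[607.4,36.86,-0.1986]
g=cv2.cvtColor(f,cv2.COLOR_BGR2GRAY)[158:192,318:346]; print('\n'.join(str(158+i)+' '+''.join('#' if v<32 else '+' if v<60 else '.' for v in row) for i,row in enumerate(g)))
for drop in (0,10,20,33,40,50):
  z=137-drop; x=-57.5+np.sqrt(73**2-(z-90)**2); print(drop,proj('side',b2w(b,(x,-158,z))).round(1), end=' ')
s=r.sense();print(s['eef_pos'],s['contact_force'])
E
python3 tab.py
```

```text
158 ++++......+#######+++##++++#
159 ..........##############++++
160 .......++.##############++++
161 .++++....++#############++++
162 .........#.++###########+++#
163 .........#..###############+
164 ...++++.+#..#############+++
165 +........#..######++++++++++
166 ........++.+######..++++++++
167 .....++.++.+######...+++++++
168 ..+++...+..######+...+++++++
169 ...........######+....++++++
170 ...........+#####......+++++
171 ...........######+.....+++++
172 ...........+######++++++++++
173 ............#######+++++++++
174 ......+++++++######+++++++++
175 .+++++++++++++####++++++++++
176 +++++++++++++++#+#++++++++++
177 ++++++++++++++++++++++++++++
178 ++++++++++++++++++++++++++++
179 ++++++++++++++++++++++++++++
180 ++++++++++++++++++++++++++++
181 ++++++++++++++++++++++++++++
182 ++++++++++++++++++++++++++++
183 ++++++++++++++++++++++++++++
184 ++++++++++++++++++++++++++++
185 ++++++++++++++++++++++++++++
186 ++++++++++++++++++++++++++++
187 ++++++++++++++++++++++++++++
188 ++++++++++++++++++++++++++++
189 ++++++++++++++++++++++++++++
190 ++++++++++++++++++++++++++++
191 ++++++++++++++++++++++++++++
0 [329.4 166.1] 10 [332.  169.2] 20 [333.8 172.4] 33 [335.1 176.7] 40 [335.4 179. ] 50 [335.5 182.4] [ 583.33428892 -104.45833757  120.77851367] [-0.5721579  -0.07216067  0.32604574]
```

play_rows([
  {"dp": [-0.04, -0.03, 0.09], "turn": [0, 0, 0], "fingers": 1},
  {"dp": [-0.03, -0.03, 0.09], "turn": [0, 0, 0], "fingers": 1},
  {"dp": [-0.02, -0.03, 0.09], "turn": [0, 0, 0], "fingers": 1},
  {"dp": [0, 0, 0], "turn": [0, 0, 0], "fingers": 1},
  {"dp": [0, 0, 0], "turn": [0, 0, 0], "fingers": 1},
])

```text
clock: 16.42
eef_pos: [586.7, -104.8, 109.5]
tcp_rot: [2.794, -0.006, 2.944]
contact_force: [0.3, 1.0, -0.0]
opening: -0.0
grasp_force: 0.0
```

```bash
python3 tab.py
```

```text
158 ++++......##############++++
159 .........+##############++++
160 .......+++############+#++++
161 .++++......+########+++#++++
162 ...........+#######+++##++++
163 .........++##############+++
164 ...++++....+#############+++
165 +.........+++############+++
166 ..........++.+###########+++
167 .....++++.#..##############+
168 ..++......#..#######++###+++
169 ..........#..######...++++++
170 .........++.+######....+++++
171 ....+....++.+######....+++++
172 ............#######+++++++++
173 .........+..+#####++++++++++
174 ............+#####++++++++++
175 ......+++++#######++++++++++
176 ...+++++++++########++++++++
177 +++++++++++++#######++++++++
178 +++++++++++++#######++++++++
179 +++++++++++++++####+++++++++
180 ++++++++++++++++##++++++++++
181 ++++++++++++++++++++++++++++
182 ++++++++++++++++++++++++++++
183 ++++++++++++++++++++++++++++
184 ++++++++++++++++++++++++++++
185 ++++++++++++++++++++++++++++
186 ++++++++++++++++++++++++++++
187 ++++++++++++++++++++++++++++
188 ++++++++++++++++++++++++++++
189 ++++++++++++++++++++++++++++
190 ++++++++++++++++++++++++++++
191 ++++++++++++++++++++++++++++
0 [329.4 166.1] 10 [332.  169.2] 20 [333.8 172.4] 33 [335.1 176.7] 40 [335.4 179. ] 50 [335.5 182.4] [ 586.81115977 -104.80565401  109.70162444] [-0.23920394  0.16603234  1.07985116]
```

The tab has dropped about 32 mm, so the stay is broken with the hood near 1.2 rad. Retreat, un-tilt and turn for the handle.

play_rows([
  {"dp": [0, 0, -0.5], "turn": [0, 0, 0], "fingers": 1},
  {"dp": [0, 0, -0.9], "turn": [0, 0, 0], "fingers": 1},
  {"dp": [0, 0, -0.9], "turn": [0, 0, 0], "fingers": 1},
  {"dp": [0.7, 0, -0.6], "turn": [0, 0, 0], "fingers": 1},
  {"dp": [0.9, 0, 0], "turn": [0, 0, 0], "fingers": 1},
])

```text
clock: 16.88
eef_pos: [520.4, -133.8, 224.1]
tcp_rot: [2.796, 0.005, 2.943]
contact_force: [0.9, 1.0, 0.3]
opening: -0.001
grasp_force: 0.0
```

play_rows([
  {"dp": [0.9, 0, 0], "turn": [0, 0, 0], "fingers": 1},
  {"dp": [0.9, 0, 0], "turn": [0, 0, 0], "fingers": 1},
  {"dp": [0.5, 0, -0.6], "turn": [0.9, 0, 0], "fingers": 1},
  {"dp": [0, 0.4, -0.7], "turn": [0.9, 0, 0], "fingers": 1},
  {"dp": [0, 0.4, -0.7], "turn": [0.9, 0, 0], "fingers": 1},
])

```text
clock: 17.3
eef_pos: [427.9, -103.0, 305.0]
tcp_rot: [3.082, -0.004, 2.939]
contact_force: [1.8, 0.2, 1.0]
opening: -0.004
grasp_force: 0.0
```

play_rows([
  {"dp": [0, 0.4, -0.7], "turn": [0.63, 0, 0], "fingers": 1},
  {"dp": [0, 0, 0], "turn": [0, 0, 1], "fingers": 0.9},
  {"dp": [0, 0, 0], "turn": [0, 0, 1], "fingers": 0.7},
  {"dp": [0, 0, 0], "turn": [0, 0, 1], "fingers": 0.6},
  {"dp": [0, 0, 0], "turn": [0, 0, 1], "fingers": 0.5},
])

```text
clock: 17.72
eef_pos: [432.3, -87.4, 333.0]
tcp_rot: [-3.139, -0.003, 2.521]
contact_force: [-0.1, 0.2, -0.0]
opening: 0.5
grasp_force: 0.0
```

play_rows([
  {"dp": [0, 0, 0], "turn": [0, 0, 1], "fingers": 0.4},
  {"dp": [0, 0, 0], "turn": [0, 0, 1], "fingers": 0.4},
  {"dp": [0, 0, 0], "turn": [0, 0, 1], "fingers": 0.4},
  {"dp": [0, 0, 0], "turn": [0, 0, 1], "fingers": 0.4},
  {"dp": [0, 0, 0], "turn": [0, 0, 1], "fingers": 0.4},
])

```text
clock: 18.13
eef_pos: [432.2, -87.8, 332.7]
tcp_rot: [-3.137, -0.002, 1.996]
contact_force: [0.0, 0.8, 0.6]
opening: 0.598
grasp_force: 0.0
```

play_rows([
  {"dp": [0, 0, 0], "turn": [0, 0, 1], "fingers": 0.4},
  {"dp": [0, 0, 0], "turn": [0, 0, 1], "fingers": 0.4},
  {"dp": [0, 0, 0], "turn": [0, 0, 1], "fingers": 0.4},
  {"dp": [0, 0, 0], "turn": [0, 0, 1], "fingers": 0.4},
  {"dp": [0, 0, 0], "turn": [0, 0, 1], "fingers": 0.4},
])

```text
clock: 18.55
eef_pos: [432.2, -87.8, 332.7]
tcp_rot: [-3.137, 0.001, 1.473]
contact_force: [-0.3, -0.8, -0.9]
opening: 0.602
grasp_force: 0.0
```

```bash
cat > hood.py <<'E'
from h import *
from rig import r
import cv2
b=[607.4,36.86,-0.1986]
plan(*b2w(b,(-70,0,345)),1.372)
f=r.grab_frame('side')['pixels'][:,:,::-1]; cv2.imwrite('pics/y.png',f)
g=cv2.cvtColor(f,cv2.COLOR_BGR2GRAY)
for t in (1.0,1.1,1.15,1.2,1.25,1.3): print(t,[proj('side',b2w(b,(82.5-210*np.cos(t),y,90+210*np.sin(t)))).round(1).tolist() for y in (-40,0,40)])
print('\n'.join(str(70+i)+' '+''.join('@' if v>150 else '%' if v>125 else '*' if v>105 else '+' if v>85 else '.' if v>65 else ' ' for v in row) for i,row in enumerate(g[70:125,290:350])))
E
python3 hood.py
```

```text
now [432.2 -87.8 332.7] [-3.137e+00  1.000e-03  1.473e+00] F [-0.3 -0.8 -0.9] open 0.6 t 18.55
tool shift /40: [ 3.71  2.31 -0.32] turn/6deg: [-0.05  0.01  0.96]
1.0 [[303.3, 101.4], [299.0, 96.6], [295.0, 92.0]]
1.1 [[310.2, 96.6], [305.6, 91.9], [301.4, 87.5]]
1.15 [[313.7, 94.4], [309.1, 89.8], [304.7, 85.5]]
1.2 [[317.4, 92.4], [312.6, 87.9], [308.1, 83.6]]
1.25 [[321.1, 90.6], [316.2, 86.1], [311.6, 81.9]]
1.3 [[324.9, 89.0], [319.9, 84.6], [315.2, 80.4]]
70 ............................................................
71 ............................................................
72 ............................................................
73 ............................................................
74 ............................................................
75 ............................................................
76 ............................................................
77 ............................................................
78 ............................................................
79 ........................................................
[... 2208 characters left out ...]
             ..               .*                   
115                        .                +*                  
116                                          +*                 
117                                           ++                
118                 .                                           
119             ......                                          
120        ...........                                          
121   ................                           .              
122 ..................                                          
123 ..................                               ..         
124 ..................                               ...      .
```

The bar spans roughly (308.5,82.5) to (318,92), which matches a hood angle of 1.2 rad. Go above the handle.

play_rows([
  {"dp": [0, 0, -0.3], "turn": [0, 0, 0.96], "fingers": 0.4},
  {"dp": [0.9, 0, 0], "turn": [0, 0, 0], "fingers": 0.4},
  {"dp": [0.9, 0.3, 0], "turn": [0, 0, 0], "fingers": 0.4},
  {"dp": [0.8, 0.6, 0], "turn": [0, 0, 0], "fingers": 0.4},
  {"dp": [0.6, 0.7, 0], "turn": [0, 0, 0], "fingers": 0.4},
])

```text
clock: 19.02
eef_pos: [520.1, 27.7, 344.8]
tcp_rot: [-3.138, 0.0, 1.38]
contact_force: [0.6, -0.9, 0.7]
opening: 0.598
grasp_force: 0.0
```

play_rows([
  {"dp": [0.5, 0.8, 0], "turn": [0, 0, 0], "fingers": 0.4},
  {"dp": [0.2, 0.8, 0], "turn": [0, 0, 0], "fingers": 0.4},
  {"dp": [0, 0.6, 0], "turn": [0, 0, 0], "fingers": 0.4},
  {"dp": [0, 0, 0], "turn": [0, 0, 0], "fingers": 0.4},
  {"dp": [0, 0, 0], "turn": [0, 0, 0], "fingers": 0.4},
])

```text
clock: 19.43
eef_pos: [611.9, 35.9, 342.8]
tcp_rot: [-3.135, 0.002, 1.379]
contact_force: [-0.6, -0.8, -0.2]
opening: 0.6
grasp_force: 0.0
```

```bash
python3 -c "
from h import *
b=[607.4,36.86,-0.1986]
plan(*b2w(b,(6.4,0,267)),1.372)"
```

```text
now [611.9  35.9 342.8] [-3.135e+00  2.000e-03  1.379e+00] F [-0.6 -0.8 -0.2] open 0.6 t 19.43
tool shift /40: [0.   0.06 1.9 ] turn/6deg: [-0.06  0.01  0.07]
```

Descend and close on the bar.

play_rows([
  {"dp": [0, 0.05, 0.4], "turn": [-0.06, 0, 0.07], "fingers": 0.4},
  {"dp": [0, 0, 0.5], "turn": [0, 0, 0], "fingers": 0.4},
  {"dp": [0, 0, 0.5], "turn": [0, 0, 0], "fingers": 0.4},
  {"dp": [0, 0, 0.5], "turn": [0, 0, 0], "fingers": 0.4},
  {"dp": [0, 0, 0], "turn": [0, 0, 0], "fingers": 0.5},
])

```text
clock: 19.85
eef_pos: [610.2, 35.2, 264.2]
tcp_rot: [-3.137, 0.003, 1.371]
contact_force: [-1.1, 0.7, -0.3]
opening: 0.503
grasp_force: 0.0
```

play_rows([
  {"dp": [0, 0, 0], "turn": [0, 0, 0], "fingers": 0.6},
  {"dp": [0, 0, 0], "turn": [0, 0, 0], "fingers": 0.7},
  {"dp": [0, 0, 0], "turn": [0, 0, 0], "fingers": 0.8},
  {"dp": [0, 0, 0], "turn": [0, 0, 0], "fingers": 0.9},
  {"dp": [0, 0, 0], "turn": [0, 0, 0], "fingers": 1},
])

```text
clock: 20.27
eef_pos: [613.9, 35.5, 269.4]
tcp_rot: [3.138, 0.001, 1.37]
contact_force: [-3.9, 0.8, 7.2]
opening: 0.106
grasp_force: 29.3
```

play_rows([
  {"dp": [0, 0, 0], "turn": [0, 0, 0], "fingers": 1},
  {"dp": [0, 0, 0], "turn": [0, 0, 0], "fingers": 1},
])

```text
clock: 20.43
eef_pos: [613.9, 35.5, 269.5]
tcp_rot: [3.138, 0.001, 1.37]
contact_force: [-3.0, 1.1, 7.5]
opening: 0.1
grasp_force: 29.4
```

```bash
cat > arc.py <<'E'
from h import *
from rig import r
import sys
b=[607.4,36.86,-0.1986]
s=r.sense(); p=s['eef_pos']; c,q=np.cos(b[2]),np.sin(b[2]); d=p[:2]-np.array(b[:2])
x,y,z=c*d[0]+q*d[1],-q*d[0]+c*d[1],p[2]+18.7
t=np.arctan2(z-90,82.5-x); R=np.hypot(z-90,82.5-x)
print('bar est box',x.round(1),y.round(1),z.round(1),'angle',t.round(3),'R',R.round(1),'F',s['contact_force'].round(1),'open',s['opening'],'grip',s['grasp_force'],s['tcp_rot'])
st=float(sys.argv[1])
for i in range(int(sys.argv[2])):
    t2=t-st; print(round(t2,3),'dp y,z:',round((-R*np.cos(t2)+R*np.cos(t))/40,3),round((R*np.sin(t)-R*np.sin(t2))/40,3)); t=t2
E
python3 arc.py 0.1 12
```

```text
bar est box 6.6 -0.0 288.2 angle 1.205 R 212.2 F [-3.   1.1  7.5] open 0.09967569378153225 grip 29.355421364307404 [3.13848438e+00 6.96623009e-04 1.37003966e+00]
1.105 dp y,z: -0.485 0.214
1.005 dp y,z: -0.461 0.262
0.905 dp y,z: -0.433 0.306
0.805 dp y,z: -0.4 0.348
0.705 dp y,z: -0.363 0.386
0.605 dp y,z: -0.323 0.421
0.505 dp y,z: -0.279 0.451
0.405 dp y,z: -0.233 0.476
0.305 dp y,z: -0.184 0.497
0.205 dp y,z: -0.134 0.513
0.105 dp y,z: -0.082 0.524
0.005 dp y,z: -0.029 0.529
```

The handle is gripped. Lower along the arc.

play_rows([
  {"dp": [0, -0.24, 0.11], "turn": [0, 0, 0], "fingers": 1},
  {"dp": [0, -0.24, 0.11], "turn": [0, 0, 0], "fingers": 1},
  {"dp": [0, -0.23, 0.13], "turn": [0, 0, 0], "fingers": 1},
  {"dp": [0, -0.23, 0.13], "turn": [0, 0, 0], "fingers": 1},
  {"dp": [0, 0, 0], "turn": [0, 0, 0], "fingers": 1},
])

```text
clock: 20.85
eef_pos: [574.9, 43.3, 249.1]
tcp_rot: [3.141, 0.001, 1.37]
contact_force: [-7.1, 1.6, 5.8]
opening: 0.1
grasp_force: 30.2
```

```bash
python3 arc.py 0.1 5
```

```text
bar est box -33.1 -0.1 267.8 angle 0.994 R 212.1 F [-7.1  1.6  5.8] open 0.09977430773784177 grip 30.204646289348602 [3.14136327e+00 9.79181555e-04 1.37009457e+00]
0.894 dp y,z: -0.429 0.311
0.794 dp y,z: -0.396 0.352
0.694 dp y,z: -0.359 0.39
0.594 dp y,z: -0.318 0.424
0.494 dp y,z: -0.274 0.453
```

play_rows([
  {"dp": [0, -0.21, 0.16], "turn": [0, 0, 0], "fingers": 1},
  {"dp": [0, -0.21, 0.16], "turn": [0, 0, 0], "fingers": 1},
  {"dp": [0, -0.2, 0.17], "turn": [0, 0, 0], "fingers": 1},
  {"dp": [0, -0.2, 0.18], "turn": [0, 0, 0], "fingers": 1},
  {"dp": [0, 0, 0], "turn": [0, 0, 0], "fingers": 1},
])

```text
clock: 21.27
eef_pos: [541.9, 50.0, 221.4]
tcp_rot: [-3.14, 0.001, 1.37]
contact_force: [-9.1, 2.5, 5.5]
opening: 0.101
grasp_force: 30.9
```

```bash
python3 arc.py 0.1 4
```

```text
bar est box -66.8 -0.1 240.1 angle 0.788 R 211.7 F [-9.1  2.5  5.5] open 0.10056402277888937 grip 30.85242122411728 [-3.13963161e+00  1.21488391e-03  1.37006540e+00]
0.688 dp y,z: -0.356 0.391
0.588 dp y,z: -0.315 0.425
0.488 dp y,z: -0.271 0.454
0.388 dp y,z: -0.225 0.479
```

play_rows([
  {"dp": [0, -0.18, 0.19], "turn": [0, 0, 0], "fingers": 1},
  {"dp": [0, -0.17, 0.2], "turn": [0, 0, 0], "fingers": 1},
  {"dp": [0, -0.16, 0.21], "turn": [0, 0, 0], "fingers": 1},
  {"dp": [0, -0.15, 0.21], "turn": [0, 0, 0], "fingers": 1},
  {"dp": [0, 0, 0], "turn": [0, 0, 0], "fingers": 1},
])

```text
clock: 21.68
eef_pos: [515.4, 55.2, 188.2]
tcp_rot: [-3.138, 0.002, 1.37]
contact_force: [-10.0, 3.6, 3.9]
opening: 0.106
grasp_force: 31.3
```

```bash
python3 arc.py 0.1 4
```

```text
bar est box -93.8 -0.1 206.9 angle 0.585 R 211.5 F [-10.    3.6   3.9] open 0.10622841019079077 grip 31.337039172649384 [-3.13767098e+00  1.51875447e-03  1.36983385e+00]
0.485 dp y,z: -0.27 0.455
0.385 dp y,z: -0.223 0.479
0.285 dp y,z: -0.174 0.499
0.185 dp y,z: -0.123 0.514
```

play_rows([
  {"dp": [0, -0.16, 0.22], "turn": [0, 0, 0], "fingers": 1},
  {"dp": [0, -0.15, 0.23], "turn": [0, 0, 0], "fingers": 1},
  {"dp": [0, -0.13, 0.24], "turn": [0, 0, 0], "fingers": 1},
  {"dp": [0, -0.12, 0.24], "turn": [0, 0, 0], "fingers": 1},
  {"dp": [0, 0, 0], "turn": [0, 0, 0], "fingers": 1},
])

```text
clock: 22.1
eef_pos: [495.9, 59.2, 150.6]
tcp_rot: [3.141, 0.001, 1.37]
contact_force: [-1.4, 0.6, -2.4]
opening: 0.105
grasp_force: 31.2
```

```bash
python3 arc.py 0.1 4
```

```text
bar est box -113.8 -0.1 169.3 angle 0.384 R 211.7 F [-1.4  0.6 -2.4] open 0.10536200843327734 grip 31.2439227104187 [3.14124383e+00 1.39842948e-03 1.37006769e+00]
0.284 dp y,z: -0.173 0.5
0.184 dp y,z: -0.123 0.515
0.084 dp y,z: -0.071 0.524
-0.016 dp y,z: -0.018 0.529
```

play_rows([
  {"dp": [0, -0.09, 0.25], "turn": [0, 0, 0], "fingers": 1},
  {"dp": [0, -0.08, 0.25], "turn": [0, 0, 0], "fingers": 1},
  {"dp": [0, -0.06, 0.25], "turn": [0, 0, 0], "fingers": 1},
  {"dp": [0, -0.06, 0.25], "turn": [0, 0, 0], "fingers": 1},
  {"dp": [0, 0, 0], "turn": [0, 0, 0], "fingers": 1},
])

```text
clock: 22.52
eef_pos: [483.9, 61.5, 110.4]
tcp_rot: [-3.14, 0.002, 1.37]
contact_force: [-6.1, 2.8, -0.9]
opening: 0.102
grasp_force: 31.6
```

```bash
python3 arc.py 0.05 4
```

```text
bar est box -125.9 -0.2 129.1 angle 0.186 R 212.1 F [-6.1  2.8 -0.9] open 0.10223007367117673 grip 31.644558906555176 [-3.13953424e+00  1.76993980e-03  1.36969735e+00]
0.136 dp y,z: -0.042 0.262
0.086 dp y,z: -0.029 0.263
0.036 dp y,z: -0.016 0.265
-0.014 dp y,z: -0.003 0.265
```

play_rows([
  {"dp": [0, -0.05, 0.2], "turn": [0, 0, 0], "fingers": 1},
  {"dp": [0, -0.04, 0.2], "turn": [0, 0, 0], "fingers": 1},
  {"dp": [0, -0.02, 0.2], "turn": [0, 0, 0], "fingers": 1},
  {"dp": [0, -0.01, 0.15], "turn": [0, 0, 0], "fingers": 1},
  {"dp": [0, 0, 0], "turn": [0, 0, 0], "fingers": 1},
])

```text
clock: 22.93
eef_pos: [480.3, 62.2, 81.3]
tcp_rot: [-3.141, 0.002, 1.37]
contact_force: [-4.7, 1.9, -2.1]
opening: 0.099
grasp_force: 31.9
```

play_rows([
  {"dp": [0, 0, 0.06], "turn": [0, 0, 0], "fingers": 1},
  {"dp": [0, 0, 0.06], "turn": [0, 0, 0], "fingers": 1},
  {"dp": [0, 0, 0.06], "turn": [0, 0, 0], "fingers": 1},
  {"dp": [0, 0, 0], "turn": [0, 0, 0], "fingers": 1},
])

```text
clock: 23.27
eef_pos: [480.1, 62.3, 74.7]
tcp_rot: [-3.141, 0.002, 1.37]
contact_force: [-6.9, 2.6, -2.0]
opening: 0.101
grasp_force: 32.0
```

```bash
python3 arc.py 0.05 1
```

```text
bar est box -129.9 -0.2 93.4 angle 0.016 R 212.4 F [-6.9  2.6 -2. ] open 0.10116964589011494 grip 31.997032463550568 [-3.14086459e+00  1.66319129e-03  1.36975961e+00]
-0.034 dp y,z: 0.002 0.265
```

play_rows([
  {"dp": [0, 0, 0.04], "turn": [0, 0, 0], "fingers": 1},
  {"dp": [0, 0, 0.03], "turn": [0, 0, 0], "fingers": 1},
  {"dp": [0, 0, 0], "turn": [0, 0, 0], "fingers": 1},
])

```text
clock: 23.52
eef_pos: [480.0, 62.3, 72.0]
tcp_rot: [-3.141, 0.002, 1.37]
contact_force: [-6.8, 3.6, -2.8]
opening: 0.104
grasp_force: 32.1
```

play_rows([
  {"dp": [0, 0, 0.03], "turn": [0, 0, 0], "fingers": 1},
  {"dp": [0, 0, 0.02], "turn": [0, 0, 0], "fingers": 1},
  {"dp": [0, 0, 0], "turn": [0, 0, 0], "fingers": 1},
])

```text
clock: 23.77
eef_pos: [480.0, 62.3, 70.0]
tcp_rot: [-3.141, 0.002, 1.37]
contact_force: [-7.7, 3.1, -3.1]
opening: 0.105
grasp_force: 32.2
```

play_rows([
  {"dp": [0, 0, 0.03], "turn": [0, 0, 0], "fingers": 1},
  {"dp": [0, 0, 0.02], "turn": [0, 0, 0], "fingers": 1},
  {"dp": [0, 0, 0], "turn": [0, 0, 0], "fingers": 1},
])

```text
clock: 24.02
eef_pos: [479.9, 62.3, 68.2]
tcp_rot: [-3.141, 0.002, 1.37]
contact_force: [-8.1, 3.1, 0.8]
opening: 0.1
grasp_force: 32.5
```

play_rows([
  {"dp": [0, 0, 0.03], "turn": [0, 0, 0], "fingers": 1},
  {"dp": [0, 0, 0.02], "turn": [0, 0, 0], "fingers": 1},
  {"dp": [0, 0, 0], "turn": [0, 0, 0], "fingers": 1},
])

```text
clock: 24.27
eef_pos: [480.0, 62.4, 67.7]
tcp_rot: [-3.141, 0.002, 1.37]
contact_force: [-15.5, 2.3, 25.3]
opening: 0.104
grasp_force: 34.8
```

```bash
python3 - <<'E'
from h import *
from rig import r
import cv2
b=[607.4,36.86,-0.1986]
# hood front edge / handle corners expected at shut, in the side view
print([proj('side',b2w(b,(-82.5,y,94))).round(1).tolist() for y in (-111,111)],[proj('side',b2w(b,(82.5,y,94))).round(1).tolist() for y in (-111,)])
g=cv2.cvtColor(r.grab_frame('side')['pixels'],cv2.COLOR_RGB2GRAY)
print('\n'.join(str(165+i)+' '+''.join('@' if v>150 else '%' if v>110 else '*' if v>85 else '+' if v>65 else '.' if v>45 else ' ' for v in row) for i,row in enumerate(g[165:200,280:355])))
E
```

```text
[[293.6, 177.4], [274.6, 143.0]] [[352.8, 167.6]]
165  .....+*%%%%**+*++**+***++++**++*+*++*+++++++***+.+ ******************+%   
166 ***%%%%%***********++++**+*******++++*+***+.+++**********************%*    
167 %%%****++******+***+**+****++*++***++. ++****************************%%    
168 *+++++++ *******.*****+******+..+++****************************%%*****+*   
169 ++.....  +********++***+.+ *+*****************************%****++++....*..+
170 .   .+  . +%***** ..+*************************%%%%%******++++........  %@@@
171      *  . .*******************************%%%*++..++++........   .......@@@
172        ....+%*****************************..++.**++.....   .............@@@
173       . ....***************************++++++.****+  ...................@@@
174    .  ......+%*******************+++......++++*++++.....................@@@
175      .  . ...**********%***%++.......... .++.++..++.....................@@@
176        .  ...+******%*%**%+...............++.+.   .....................+@@@
177 .      .... ..+++**+++..+.++.................++.  .....................+@@@
178 +     
[... 1049 characters left out ...]
............. +++++....++++.............................@@@@
192 ++++++++. ... ................+++++..+++++.............................@@@@
193 +++++++++  .  ................++++++.++++..............................@@@@
194 +++++++++.    .. ..............++++++++++.......................... ...%@@@
195 +++++++++.    .. ...............++++++++...............................%@@@
196 ++++++++++.   ..................++++++++................ ..........+++@@@@@
197 ++++*%*++++ . ...................+++  .+.....................+++++++++@@@@@
198 ++++++%++++.  ....................+     ................+++++++++++++@@@@@@
199 +++..%@%+++.  .. ..................     ..........++++++++++++++++++@%%%*%%
```

The upward force jumped to 25 N and the picture shows the plate flat on the box, so the hood is shut. Release with a partial opening and rise straight up.

play_rows([
  {"dp": [0, -0.05, -0.04], "turn": [0, 0, 0], "fingers": 0.85},
  {"dp": [0, 0, 0], "turn": [0, 0, 0], "fingers": 0.75},
  {"dp": [0, 0, 0], "turn": [0, 0, 0], "fingers": 0.68},
  {"dp": [0, 0, 0], "turn": [0, 0, 0], "fingers": 0.65},
  {"dp": [0, 0, 0], "turn": [0, 0, 0], "fingers": 0.65},
])

```text
clock: 24.73
eef_pos: [479.7, 62.6, 67.7]
tcp_rot: [3.139, 0.001, 1.37]
contact_force: [-0.1, 0.4, 0.3]
opening: 0.349
grasp_force: 0.0
```

```bash
python3 arc.py 0.05 1
```

```text
bar est box -130.3 0.0 86.4 angle -0.017 R 212.8 F [-0.1  0.4  0.3] open 0.3487528678348571 grip 0.0 [3.13920221e+00 9.89732489e-04 1.36975402e+00]
-0.067 dp y,z: 0.011 0.266
```

play_rows([
  {"dp": [0, 0.05, -0.1], "turn": [0, 0, 0], "fingers": 0.65},
  {"dp": [0, 0, -0.2], "turn": [0, 0, 0], "fingers": 0.65},
  {"dp": [0, 0, -0.3], "turn": [0, 0, 0], "fingers": 0.65},
  {"dp": [0, 0, -0.5], "turn": [0, 0, 0], "fingers": 0.65},
  {"dp": [0, 0, -0.8], "turn": [0, 0, 0], "fingers": 0.65},
])

```text
clock: 25.15
eef_pos: [479.3, 62.1, 143.0]
tcp_rot: [-3.139, 0.003, 1.37]
contact_force: [0.2, -0.6, -0.4]
opening: 0.35
grasp_force: 0.0
```

play_rows([
  {"dp": [0, -0.3, -0.8], "turn": [0, 0, 0], "fingers": 0.65},
  {"dp": [0, -0.5, -0.6], "turn": [0, 0, 0], "fingers": 0.65},
  {"dp": [0, 0, 0], "turn": [0, 0, 0], "fingers": 0.65},
  {"dp": [0, 0, 0], "turn": [0, 0, 0], "fingers": 0.65},
])

```text
clock: 25.48
eef_pos: [450.0, 69.0, 201.3]
tcp_rot: [3.136, -0.0, 1.37]
contact_force: [0.2, 0.7, -0.4]
opening: 0.346
grasp_force: 0.0
```

```bash
python3 - <<'E'
from h import *
from rig import r
import cv2
b=[607.4,36.86,-0.1986]
for z in (90,97,104): print(z,[proj('side',b2w(b,(-127.5,y,z))).round(1).tolist() for y in (-40,40)],proj('side',b2w(b,(-82.5,-111,z+4))).round(1))
g=cv2.cvtColor(r.grab_frame('side')['pixels'],cv2.COLOR_RGB2GRAY)
print('\n'.join(str(145+i)+' '+''.join('@' if v>150 else '%' if v>110 else '*' if v>85 else '+' if v>65 else '.' if v>45 else ' ' for v in row) for i,row in enumerate(g[145:185,262:312])))
print(r.sense()['contact_force'])
E
```

```text
90 [[270.8, 169.0], [264.8, 156.3]] [293.6 177.4]
97 [[270.6, 166.7], [264.6, 154.1]] [293.5 175.1]
104 [[270.4, 164.4], [264.4, 151.9]] [293.4 172.7]
145 +++++++@@@@@@*.*************++++++++++++++++++++++
146 ++%@@@@@@@@@@* ******.++++++++++++++++++++++++++++
147 @@@@@@@@@@@@@+ +******.*++++++++++++*+++++++++++++
148 @@@@@@@@@@@@@+. +*****.*++++++++++++++++++++++++++
149 @@@@@@@@@@@@@+  .******+++++++++++++*+++++++++++++
150 @@@@@@@@@@@@@* . +*******++*++++++++++*+++++++++++
151 @@@@@@@@@@@@@* ..+%%%%**+++++++++++++*++++++++++++
152 @@@@@@@@@@@%%%%%%%%%*****++++*++++++++++++++++++++
153 @@@@%%%%%%%%%*****.******+*+++++++++*+++++++++++++
154 @@@%%%****++++++++.+*******+++++++++++++++++++++++
155 @%%%**....+.+*... ..********+*++++++++++++++++++++
156 @+*%%.+*%%%%@%    ..+****** ++++++++++++++++++++*+
157 @*+%%%@@@@@@@@     ..*******+++*++++++++++++++++++
158 @@.*%%@@@@@@@@    .  +****** +*+++++++++++++++++++
159 @@**%%*@@@@@@@     .. +******+*++++*++++++++++++++
160 @@*.%%%@@@@@@@    .+  .******.*+++++++++++++**++++
161 @@@**%%@@@@@@@+   .... +%*****.++++**+++++++++++++
162 @@@*+%%%@@
[... 588 characters left out ...]
**
173 @@@@@@@@@+++++++.         . ..********************
174 @@@@@@@++++++++++   .   .   ..+*******************
175 @@@@@@+++++++++++.         ....**********%***%++..
176 @@@@++++++++++++++        . ...+********%***+.....
177 @@@@@+++++++++++++.         ....+++**+++..++++....
178 @@@@@++++++++++++++       ..  .........+..+.++....
179 @@@@@@+++++++++++++.      .. . .. ..++.+.   ++....
180 @@@@@@++++++++++++++      ..   .. ..++++.   ++....
181 @@@@@@++++++++++++++.     . .. .. ..+++++...++*...
182 @@@@@@@++++++++++++++       .  .....+++++++++++...
183 @@@@@@@++++++++++++++.     . . .....+++++.++++++..
184 @@@@@@@@++++++++++++++    .. .. ....+++++++++++++.
[-0.93081758  0.21029947 -0.49175786]
```

After letting go, the handle bar ends sit at about (270,168) and (265,156), matching the shut hood at z = 90 mm. Hand in.

```bash
python3 -c "
from rig import r
print(r.sign_off())"
```

```text
the job is handed in; nothing more can be done
None
```

The job is handed in at 25.5 s of the 72 s allowed: both vials stood upright in the bay when last seen (before the hood came down), the stay is broken, and the hood was lowered in the grip until fully shut; the sign-off returned no verdict.

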